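Fetch the calibration weight from behind the sample jars

ROBOT

A 6-joint arm with a two-finger parallel gripper is mounted at the origin on the work surface. World frame = base frame: x ahead of the robot, y to its left, z up, the work surface at z = 0. Lengths are in mm, angles in rad, forces in N, time in s.
With the tool pointing down it reaches from about 350 to 775 mm from the base axis. Payload 7.3 kg.
Tool frame: the origin (TCP) lies at the very end of the fingers, on their centre line; the grasp point (between the pads) lies 19 mm behind it; z points along the fingers, y is the line along which they close (so a half turn about z gives the same grasp; the last joint's range is limited). The gripper opens to 92 mm and grips with 3 to 60 N. Pads are 19 mm wide; open, the fingers measure 130 mm over their backs; the gripper's body (75 mm by 190 mm) begins 47 mm behind the grasp point.
Start: joints at [0.991, 0.342, 1.524, -0, 1.275, -0.146], TCP at [220.658, 476.398, 226.741] pointing down, gripper open.
Joint ranges: [-2.53, 2.53], [-0.77, 2.02], [0.04, 2.7], [-1, 4.14], [0.28, 2.66], [-3.11, 3.11]. Speed limits (rad/s): [2.57, 2.57, 3.14, 3.14, 3.14, 3.14].

INTERFACE

Orientations are given as [roll, pitch, yaw] about the fixed x, y, z axes, in that order (R = Rz(yaw) Ry(pitch) Rx(roll)).
In Python, from plant import bot gives the robot as it stands.
- The arm moves only by the tool send_rows, never from a script. Its argument "rows" is a list of rows, each an object of numbers: "x", "y", "z": the shift along the tool's x, y, z in units of 0.2 m (1.0 is 0.2 m); "ax", "ay", "az": the turn, a rotation vector about the tool's x, y, z in units of 60 degrees (1.0 is 60 degrees); "jaw": the opening, from -1 (shut) to 1 (fully open), so that 0 is half open. In form: [{"x": .., "y": .., "z": .., "ax": .., "ay": .., "az": .., "jaw": ..}, ...]. A call has exactly 10 rows; each row is the pose to reach, as a shift and turn from the pose commanded when the call began, along the tool's axes at that moment; what a row does not reach only later rows make up. A row lasts 1/8 s, in which the tool goes at most 62.5 mm and 10.7 degrees, less where a joint would pass 70% of its speed; a pose out of reach is approached as far as the arm can. A call with a number of a shift or a turn outside -1 to 1 is refused whole. A call with a gripper value outside its range is refused whole. The fingers move at their own pace and stop on an object; the grip force is fixed at half the most. Time passes only in rows, so rows that repeat a pose let the fingers close, or fill a call up. It gives the time, the measured TCP pose, the force, the opening and the grip force at its end, in the units of the state.
- bot.get_obs(): the state, without advancing time (a new reading comes with each control period).
- bot.capture(name): name is "side" or "top" or "wrist"; returns (picture, depth): 420x560x3 uint8, red, green, blue; 420x560 float32, mm along the optical axis (not along the pixel's ray), 0 where there is no reading.
- bot.camera_model(name): a dict with "vertical_fov" (degrees; the focal length in pixels is half the picture's height over the tangent of half this angle, whatever the lens; pixels are square), "cx", "cy" (the principal point, pixels), "k1" (the pictures are not rectified: a ray, as slopes to the right and down, at radius r is drawn at 1 + k1 r^2 times it, then the intrinsics apply), "R" (3x3) and "t" (3): a world point X has camera coordinates R X + t; the wrist camera has in their place "T_tool_cam" (4x4, takes a point from camera to tool coordinates, whose origin is the TCP and whose axes are the flange's). Camera axes: x right, y down, z forward; pixel columns grow to the right and rows downward; lengths in mm; the calibration is good to about 2 mm. A picture is of the moment at which its call begins: read the wrist's pose just before it. camera_model takes no time and is no camera call.
- bot.close_job(): hands the job in; it is judged then, once.
The state is a dict: "time": time; "joint_positions": joint angles; "dq": joint speeds; "tau": joint torques, N m; "tool_pos": TCP position; "tcp_rot": TCP orientation; "contact_force": force on the tool from outside, world axes, zero at the start; "moment": the same for the moment, N m; "grip_width": finger opening in mm; "finger_force": force on a finger pad.
Only numpy, scipy, OpenCV 4.12 (cv2) and the standard library are available. Lean on these libraries where they do the work, as an engineer would, in place of code of your own. Each camera call takes 0.05 s, during which the arm holds its last target. There are 200 camera calls.

TASK

The steel calibration weight stands in the wooden rack behind the three tall sample jars. First clear all three jars out of the rack and stand them on the black rubber mat, leaving the weight where it is meanwhile; then fetch the weight and set it down gently, upright, in the middle of the scale's pan. Only then put the jars back in the rack, each standing centred on the mark of its own lid colour; keep the jars and the weight upright all the time.

Things in the scene. Friction and masses are not known exactly. Their poses are not given: they have to be found in the camera images.
- jar_red: Tall round sample jar of clear glass, filled with dark brown coffee beans, with a red lid; 52 mm in diameter over its whole height and 140 mm tall (the red lid is the top 24 mm), about 0.3 kg, closed and rigid. Origin: centre of its underside; z up along the jar. It starts standing on the red mark in the rack.
- jar_yellow: Tall round sample jar of clear glass, filled with dark brown coffee beans, with a yellow lid; 52 mm in diameter over its whole height and 140 mm tall (the yellow lid is the top 24 mm), about 0.3 kg, closed and rigid. Origin: centre of its underside; z up along the jar. It starts standing on the yellow mark in the rack.
- jar_blue: Tall round sample jar of clear glass, filled with dark brown coffee beans, with a blue lid; 52 mm in diameter over its whole height and 140 mm tall (the blue lid is the top 24 mm), about 0.3 kg, closed and rigid. Origin: centre of its underside; z up along the jar. It starts standing on the blue mark in the rack.
- mark_red: Flat round red disc, 66 mm in diameter and 2 mm thick, fixed on the floor of the rack: the home place of the jar with the red lid. A red rim shows all round the jar that stands on it. Origin: centre of its underside; its top, on which the jar stands, is 2 mm higher; z up.
- mark_yellow: Flat round yellow disc, 66 mm in diameter and 2 mm thick, fixed on the floor of the rack: the home place of the jar with the yellow lid. A yellow rim shows all round the jar that stands on it. Origin: centre of its underside; its top, on which the jar stands, is 2 mm higher; z up.
- mark_blue: Flat round blue disc, 66 mm in diameter and 2 mm thick, fixed on the floor of the rack: the home place of the jar with the blue lid. A blue rim shows all round the jar that stands on it. Origin: centre of its underside; its top, on which the jar stands, is 2 mm higher; z up.
- weight: Polished steel calibration weight, 0.5 kg: a round body 44 mm in diameter and 38 mm high, above it a thin neck and a round knob 24 mm in diameter, whose top is at 60 mm (the knob spans 48 to 60 mm). Stands upright in the rack, close behind the row of jars. Origin: centre of its underside; z up.
- rack: Shallow wooden tray, fixed, 170 mm (its x, front to back) by 270 mm (its y), with a floor 6 mm thick and a rim 6 mm wide that stands 18 mm above the table. The three marks lie in a row along its y, 80 mm apart, at x = -35 mm (front row, towards the robot); the weight stands at x = +23 mm. Origin: centre of its underside; z up, +x to the back.
- mat: Black rubber mat with a thin white line near each long edge, fixed flat on the table at one side (left or right), 240 mm (its x) by 140 mm (its y), 3 mm thick: the side area for the jars. Origin: centre of its underside; z up.
- scale: White bench scale, fixed, with a round aluminium pan of 120 mm diameter; a thin black circle of 64 mm diameter marks the middle of the pan. Origin: on the table directly under the middle of the pan, z up; the flat top of the pan is 44 mm above the origin and does not give. The white housing below it is 36 mm high, 140 mm wide (y), and reaches from 70 mm behind to 110 mm in front (-x) of the origin, where the dark display is.

How it is judged:
By the outcome, as a careful person would: the job done as asked, in the order asked, and still so for the second after the job is handed in, with the robot touching nothing.
It also fails if it takes over 138 s, if anything falls off the work surface, if the arm or the gripper's body presses on something with over 40 N, if the wrist force passes 120 N, or if a joint passes its speed limit or range.

## Working session

There is one attempt and no reset: what is moved stays moved. The work goes in short steps, Python scripts to look and compute and a tool call to move; the robot and the scene stay as the last step left them, time stands still between calls to the robot, and variables do not carry over. Pictures are saved under pics/ and viewed, at most 14 in all, crops included, and the job is handed in when it is done.

Besides the shell and the picture viewer there is one more tool, called after "Emit:" as name([rows], argument=value, ...), one row to a line, values as JSON. send_rows: Moves the arm, as the interface text tells. Its arguments: {"type":"object","properties":{"rows":{"type":"array","items":{"type":"object","properties":{"x":{"type":"number","minimum":-1,"maximum":1},"y":{"type":"number","minimum":-1,"maximum":1},"z":{"type":"number","minimum":-1,"maximum":1},"ax":{"type":"number","minimum":-1,"maximum":1},"ay":{"type":"number","minimum":-1,"maximum":1},"az":{"type":"number","minimum":-1,"maximum":1},"jaw":{"type":"number"}}}}},"required":["rows"]}

```bash
ls; mkdir -p pics; python3 - <<'E'
from plant import bot
import cv2
o=bot.get_obs(); print(o)
for n in("top","side"):
    p,d=bot.capture(n); cv2.imwrite(f"pics/{n}0.png",p[:,:,::-1])
    import numpy as np; np.save(f"pics/{n}0.npy",d); print(bot.camera_model(n))
print(bot.camera_model("wrist"))
E
```

```text
pics
{'time': 0.0, 'joint_positions': array([ 9.90982241e-01,  3.42729080e-01,  1.52502854e+00, -3.41920998e-06,
        1.27538470e+00, -1.46020427e-01]), 'dq': array([-0.00104845,  0.00072633, -0.00270382,  0.00236563,  0.00070154,
        0.00122577]), 'tau': array([ 5.24770712e-04, -4.31241453e+01, -2.44216758e+01,  7.18942937e-02,
        5.60197723e-02, -1.19463689e-04]), 'tool_pos': array([220.43011394, 476.03213522, 226.03763898]), 'tcp_rot': array([-3.14005900e+00, -2.22245439e-04,  2.70779982e+00]), 'contact_force': array([0.66116796, 0.97251398, 1.61411196]), 'moment': array([-0.02962888, -0.05359189, -0.00528664]), 'finger_force': 0.0, 'grip_width': 91.83277372549979}
{'vertical_fov': 42.61343349125641, 'cx': 274.67901881911456, 'cy': 209.8172245168866, 'k1': -0.031211967716835546, 'R': array([[-0.00966703, -0.99981431, -0.01666987],
       [-0.99793009,  0.01070605, -0.06341068],
       [ 0.06357737,  0.01602237, -0.99784829]]), 't': array([  11.34490466,  546.92643074, 1144.26499709])}
{'vertical_fov': 51.55465151557148, 'cx': 278.82081668499137, 'cy': 214.49817894884572, 'k1': -0.006080963870961302, 'R': array([[ 0.72717127, -0.68644657,  0.00361095],
       [-0.48226031, -0.51460061, -0.70895078],
       [ 0.48851503,  0.51378722, -0.70524872]]), 't': array([-379.03965475,  286.28800569,  841.76963109])}
{'vertical_fov': 64.0122509674809, 'cx': 276.5263817286612, 'cy': 211.27580839134836, 'k1': -0.060039904875470985, 'T_tool_cam': array([[-5.24528037e-05, -9.53561499e-01, -3.01198381e-01,
         8.22839160e+01],
       [ 9.99999946e-01, -1.47894932e-04,  2.94072337e-04,
        -4.52705415e-01],
       [-3.24961773e-04, -3.01198350e-01,  9.53561455e-01,
        -1.57362545e+02],
       [ 0.00000000e+00,  0.00000000e+00,  0.00000000e+00,
         1.00000000e+00]])}
```

View pics/top0.png

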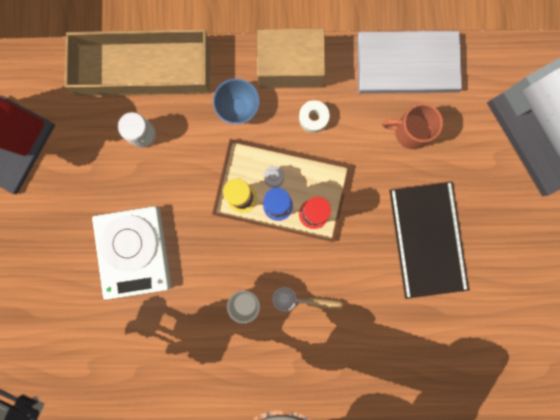

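View pics/side0.png

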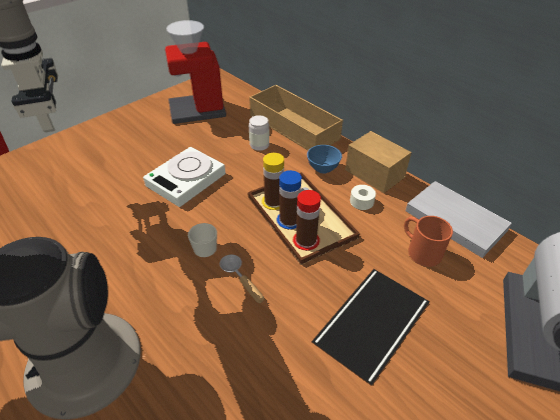

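```bash
cat > h.py <<'E'
import numpy as np, cv2
from scipy.spatial.transform import Rotation as Ro
from plant import bot
def cam(n,obs=None):
    m=bot.camera_model(n); f=210/np.tan(np.radians(m["vertical_fov"])/2)
    if n=="wrist":
        T=np.eye(4);T[:3,:3]=Ro.from_euler("xyz",obs["tcp_rot"]).as_matrix();T[:3,3]=obs["tool_pos"]
        C=T@m["T_tool_cam"]; R=C[:3,:3].T; t=-R@C[:3,3]
    else: R,t=m["R"],m["t"]
    return np.array([[f,0,m["cx"]],[0,f,m["cy"]],[0,0,1]]),np.array([m["k1"],0,0,0,0.]),np.array(R),np.array(t)
def rays(c,uv): # cam-frame slopes
    s=cv2.undistortPoints(np.array(uv,float).reshape(-1,1,2),c[0],c[1])[:,0]
    return np.c_[s,np.ones(len(s))]
def at_z(c,uv,z):
    d=rays(c,uv)@c[2]; o=-c[2].T@c[3]
    return o+d*((z-o[2])/d[:,2])[:,None]
def cloud(c,dep):
    v,u=np.mgrid[:420,:560]; r=rays(c,np.c_[u.ravel(),v.ravel()])*dep.ravel()[:,None]
    return ((r-c[3])@c[2]).reshape(420,560,3)
def go(tx,ty,tz,yaw,obs=None):
    "row shift for a target TCP pose with the tool down"
    o=obs or bot.get_obs(); R=Ro.from_euler("xyz",o["tcp_rot"])
    s=R.inv().apply(np.array([tx,ty,tz])-o["tool_pos"])/200
    a=(R.inv()*Ro.from_euler("xyz",[np.pi,0,yaw])).as_rotvec()/np.radians(60)
    return np.round(s,4),np.round(a,4)
E
python3 - <<'E'
from h import *
c=cam("top"); P=cloud(c,np.load("pics/top0.npy")); im=cv2.imread("pics/top0.png")
h=cv2.cvtColor(im,cv2.COLOR_BGR2HSV)
ok=np.zeros((420,560),bool); ok[130:250,205:360]=1
J={}
for n,lo,hi in(("yellow",20,35),("blue",100,125),("red",-8,8)):
    H=h[...,0].astype(int); H=np.where((H>170),H-180,H)
    m=ok&(P[...,2]>140)&(P[...,2]<156)&(H>=lo)&(H<=hi)&(h[...,1]>120)
    v,u=np.nonzero(m); (cc,r)=cv2.minEnclosingCircle(np.c_[u,v].astype(np.float32))
    J[n]=at_z(c,[cc],148)[0]; print(n,m.sum(),cc,r,J[n].round(1),P[m][:,2].mean())
d=J["red"]-J["yellow"]; print("len",np.hypot(*d[:2]),"yaw of +y:",np.arctan2(d[1],d[0]))
# scale pan
m=np.zeros_like(ok); m[200:300,90:175]=1; m&=(abs(P[...,2]-44)<5); m[:, :95]=0
print("pan z",P[m][:,2].mean(),m.sum(),P[m].mean(0)); 
print("circle",at_z(c,[[127,243]],44),"mat",at_z(c,[[391,190],[452,182],[468,290],[405,297]],3).round(0))
m=np.zeros_like(ok); m[160:190,260:290]=1; m&=(P[...,2]>55)&(P[...,2]<80); print("knob",m.sum(),P[m].mean(0) if m.any() else 0, at_z(c,[[273,174]],68))
a=cv2.resize(im[120:255,60:360],None,fx=2.65,fy=2.65,interpolation=cv2.INTER_CUBIC); cv2.imwrite("pics/crop0.png",a)
E
```

```text
yellow 554 (236.0, 191.0) 13.453723907470703 [575.7  77.7 148. ] 147.0972564635923
blue 520 (276.3529968261719, 200.82530212402344) 13.039449691772461 [5.559e+02 3.000e-01 1.480e+02] 147.19996007367095
red 567 (316.9634094238281, 209.4512176513672) 13.4857759475708 [538.5 -77.2 148. ] 147.35537738985738
len 159.26785051891966 yaw of +y: -1.8065001257542823
pan z 42.95014980564421 2474 [476.06859134 318.17187417  42.95014981]
circle [[478.35922196 318.3611945   44.        ]] mat [[ 589. -249.    3.]
 [ 605. -382.    3.]
 [ 370. -410.    3.]
 [ 356. -274.    3.]]
knob 101 [618.63114385   7.77597526  64.82981259] [[618.21368417   7.71653159  68.        ]]
```

View pics/crop0.png

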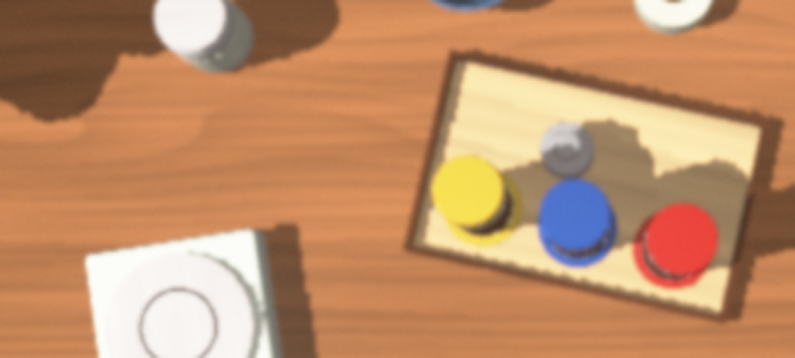

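The top view shows the jars' lids at about (236,191) yellow, (276,201) blue and (317,209) red. The weight's knob is at (273,173), the pan circle at (127,243), and the mat's corners run from (391,190) to (468,290). I'm starting the move.

Emit:
send_rows([
  {"x":-0.2,"y":-0.11,"z":-0.04,"az":0.15},
  {"x":-0.4,"y":-0.22,"z":-0.08,"az":0.3},
  {"x":-0.6,"y":-0.33,"z":-0.12,"az":0.45},
  {"x":-0.8,"y":-0.44,"z":-0.17,"az":0.6},
  {"x":-1,"y":-0.55,"z":-0.17,"az":0.75},
  {"x":-1,"y":-0.55,"z":-0.17,"az":0.9},
  {"x":-1,"y":-0.55,"z":-0.17,"az":0.95},
  {"x":-1,"y":-0.55,"z":-0.17,"az":0.95},
  {"x":-1,"y":-0.55,"z":-0.17,"az":0.95},
  {"x":-1,"y":-0.55,"z":-0.17,"az":0.95},
])

```text
schema error: expected keys x, y, z, ax, ay, az, jaw
```

```bash
python3 -c "
from h import *
o=bot.get_obs();print(o['tool_pos'],o['tcp_rot'],o['time'],o['joint_positions'])
print(go(565,5,265,.72))"
```

```text
[220.43776921 476.07289783 226.11024047] [-3.14019961e+00 -2.02034365e-04  2.70780919e+00] 0.1 [ 9.91012628e-01  3.42662266e-01  1.52491990e+00 -2.90386008e-06
  1.27541811e+00 -1.45999527e-01]
(array([-2.5532, -1.4134, -0.193 ]), array([-1.1000e-03,  1.2000e-03,  1.8982e+00]))
```

Emit:
send_rows([
  {"x":-0.2,"y":-0.11,"z":-0.04,"ax":0,"ay":0,"az":0.15,"jaw":1},
  {"x":-0.4,"y":-0.22,"z":-0.08,"ax":0,"ay":0,"az":0.3,"jaw":1},
  {"x":-0.6,"y":-0.33,"z":-0.12,"ax":0,"ay":0,"az":0.45,"jaw":1},
  {"x":-0.8,"y":-0.44,"z":-0.16,"ax":0,"ay":0,"az":0.6,"jaw":1},
  {"x":-1,"y":-0.55,"z":-0.19,"ax":0,"ay":0,"az":0.7,"jaw":1},
  {"x":-1,"y":-0.6,"z":-0.19,"ax":0,"ay":0,"az":0.8,"jaw":1},
  {"x":-1,"y":-0.7,"z":-0.19,"ax":0,"ay":0,"az":0.9,"jaw":1},
  {"x":-1,"y":-0.8,"z":-0.19,"ax":0,"ay":0,"az":1,"jaw":1},
  {"x":-1,"y":-0.8,"z":-0.19,"ax":0,"ay":0,"az":1,"jaw":1},
  {"x":-1,"y":-0.8,"z":-0.19,"ax":0,"ay":0,"az":1,"jaw":1},
])

```text
time: 1.35
tool_pos: [335.2, 247.6, 264.8]
tcp_rot: [3.141, -0.0, 1.662]
contact_force: [0.5, 0.2, -0.1]
grip_width: 92.0
finger_force: 0.0
```

```bash
python3 -c "
from h import *
o=bot.get_obs();print(o['tool_pos'],o['tcp_rot'],o['time'],o['joint_positions'])
print(go(565,5,265,.72))"
```

```text
[335.1541831  247.55949615 264.75110947] [ 3.14123478e+00 -4.06503387e-04  1.66224642e+00] 1.35 [4.51594079e-01 1.08585952e-01 1.72435755e+00 2.63335528e-04
 1.30817098e+00 3.60075752e-01]
(array([-1.3127,  1.0337, -0.0014]), array([ 1.000e-04, -5.000e-04,  8.998e-01]))
```

Emit:
send_rows([
  {"x":-0.15,"y":0.12,"z":0,"ax":0,"ay":0,"az":0.1,"jaw":1},
  {"x":-0.35,"y":0.27,"z":0,"ax":0,"ay":0,"az":0.25,"jaw":1},
  {"x":-0.55,"y":0.43,"z":0,"ax":0,"ay":0,"az":0.4,"jaw":1},
  {"x":-0.75,"y":0.59,"z":0,"ax":0,"ay":0,"az":0.55,"jaw":1},
  {"x":-0.9,"y":0.75,"z":0,"ax":0,"ay":0,"az":0.7,"jaw":1},
  {"x":-1,"y":0.9,"z":0,"ax":0,"ay":0,"az":0.8,"jaw":1},
  {"x":-1,"y":1,"z":0,"ax":0,"ay":0,"az":0.9,"jaw":1},
  {"x":-1,"y":1,"z":0,"ax":0,"ay":0,"az":0.9,"jaw":1},
  {"x":-1,"y":1,"z":0,"ax":0,"ay":0,"az":0.9,"jaw":1},
  {"x":-1,"y":1,"z":0,"ax":0,"ay":0,"az":0.9,"jaw":1},
])

```text
time: 2.6
tool_pos: [551.4, 66.4, 264.9]
tcp_rot: [-3.142, -0.0, 0.72]
contact_force: [-0.3, 0.2, -0.3]
grip_width: 92.1
finger_force: 0.0
```

```bash
python3 -c "
from h import *
o=bot.get_obs();print(o['tool_pos'],o['tcp_rot'],o['time'],o['joint_positions'])
p,d=bot.capture('wrist');cv2.imwrite('pics/w1.png',p[:,:,::-1]);np.save('pics/w1.npy',d);np.savez('pics/w1o.npz',tool_pos=o['tool_pos'],tcp_rot=o['tcp_rot'])
"
```

```text
[551.43203565  66.36793953 264.92583958] [-3.14157166e+00 -8.28901162e-05  7.20223273e-01] 2.6 [-1.82549493e-02  3.72547328e-01  1.37184985e+00  7.24113420e-05
  1.39714831e+00  8.32305594e-01]
```

View pics/w1.png

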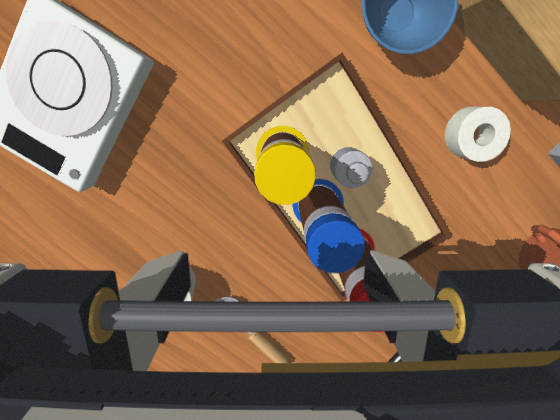

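The wrist view shows the yellow lid at (285,175), the blue lid at (335,245), the knob at (351,166) and the pan circle at (57,79). I'll compare these with the top-view positions.

```bash
python3 - <<'E'
from h import *
o=dict(np.load('pics/w1o.npz')); c=cam("wrist",o); im=cv2.imread("pics/w1.png"); P=cloud(c,np.load("pics/w1.npy"))
h=cv2.cvtColor(im,cv2.COLOR_BGR2HSV)
for n,lo,hi in(("yellow",20,35),("blue",100,125)):
    m=(P[...,2]>142)&(P[...,2]<156)&(h[...,0]>=lo)&(h[...,0]<=hi)&(h[...,1]>120); m[260:]=0;m[:, :230]=0
    v,u=np.nonzero(m); cc,r=cv2.minEnclosingCircle(np.c_[u,v].astype(np.float32)); print(n,cc,r,at_z(c,[cc],148)[0],P[m][:,2].mean())
print("pan",at_z(c,[[57,79]],44),"knob",at_z(c,[[351,163]],66))
m=(P[...,2]>55)&(P[...,2]<75);m[:130]=0;m[200:]=0;m[:,:325]=0;m[:,380:]=0;print(P[m].mean(0),m.sum())
E
```

```text
yellow (284.4299621582031, 174.17149353027344) 30.843830108642578 [575.84942711  79.40408778 148.        ] 147.3404703473537
blue (335.5, 245.0) 28.93537139892578 [558.2344833    3.11701844 148.        ] 147.23085172569066
pan [[478.56362145 320.20801827  44.        ]] knob [[620.94504416  21.89743314  66.        ]]
[614.24615481   9.88587239  64.54288511] 434
```

```bash
cat > plan.py <<'E'
import json,sys,numpy as np
# start pose, then calls: each a list of (x,y,z,jaw,nrows) legs, 10 rows in total; yaw fixed
Y=.7188; X=np.array([[np.cos(Y),np.sin(Y),0],[np.sin(Y),-np.cos(Y),0],[0,0,-1]])
RED=(538.4,-76.3);BLUE=(557.1,1.5);YEL=(575.8,79.3);M1=(554.5,-320.8);M2=(480,-329);M3=(405.5,-337.2)
def plan(p,calls):
    p=np.array(p,float)
    for legs in calls:
        q=p.copy();rows=[]
        for x,y,z,j,n in legs:
            t=np.array([x,y,z],float)
            for i in range(1,n+1):
                s=np.round(X@(q+(t-q)*i/n-p)/200,3); rows.append([*s,j])
            q=t
        assert len(rows)==10,len(rows); a=np.array(rows); assert abs(a).max()<=1,a
        p=p+X.T@(a[-1,:3]*200)
        print(json.dumps([dict(x=r[0],y=r[1],z=r[2],jaw=r[3]) for r in a.tolist()]).replace('"',''),p.round(1))
    return p
def cycle(p,a,za,b,zb,zt=185,mid=None):
    "carry from a (TCP height za) to b (zb)"
    m=((a[0]+b[0])/2,(a[1]+b[1])/2)
    return plan(p,[[(*a,zt+15,1,5),(*a,za,1,5)],[(*a,za,1,1),(*a,za,-1,6),(*a,za+20,-1,3)],
      [(*a,zt,-1,4),(*m,zt,-1,6)],[(*b,zt,-1,7),(*b,zt,-1,3)],[(*b,zb+12,-1,4),(*b,zb,-1,3),(*b,zb,-1,3)],[(*b,zb,1,5),(*b,zt+15,1,5)]])
E
python3 -c "
from plan import *
cycle((551.7,66.1,264.9),RED,100,M1,96)"
```

```text
[{x: -0.104, y: 0.098, z: 0.065, jaw: 1.0}, {x: -0.208, y: 0.197, z: 0.13, jaw: 1.0}, {x: -0.311, y: 0.295, z: 0.195, jaw: 1.0}, {x: -0.415, y: 0.394, z: 0.26, jaw: 1.0}, {x: -0.519, y: 0.492, z: 0.324, jaw: 1.0}, {x: -0.519, y: 0.492, z: 0.424, jaw: 1.0}, {x: -0.519, y: 0.492, z: 0.524, jaw: 1.0}, {x: -0.519, y: 0.492, z: 0.624, jaw: 1.0}, {x: -0.519, y: 0.492, z: 0.724, jaw: 1.0}, {x: -0.519, y: 0.492, z: 0.824, jaw: 1.0}] [538.4 -76.3 100.1]
[{x: 0.0, y: 0.0, z: 0.0, jaw: 1.0}, {x: 0.0, y: 0.0, z: 0.0, jaw: -1.0}, {x: 0.0, y: 0.0, z: 0.0, jaw: -1.0}, {x: 0.0, y: 0.0, z: 0.0, jaw: -1.0}, {x: 0.0, y: 0.0, z: 0.0, jaw: -1.0}, {x: 0.0, y: 0.0, z: 0.0, jaw: -1.0}, {x: 0.0, y: 0.0, z: 0.0, jaw: -1.0}, {x: 0.0, y: 0.0, z: -0.033, jaw: -1.0}, {x: 0.0, y: 0.0, z: -0.066, jaw: -1.0}, {x: 0.0, y: 0.0, z: -0.1, jaw: -1.0}] [538.4 -76.3 120.1]
[{x: 0.0, y: 0.0, z: -0.081, jaw: -1.0}, {x: 0.0, y: 0.0, z: -0.162, jaw: -1.0}, {x: 0.0, y: 0.0, z: -0.243, jaw: -1.0}, {x: 0.0, y: 0.0, z: -0.324, jaw: -1.0}, {x: -0.062, y: 0.081, z: -0.324, jaw: -1.0}, {x: -0.124, y: 0.162, z: -0.324, jaw: -1.0}, {x:
[... 791 characters left out ...]
y: 0.0, z: 0.385, jaw: -1.0}, {x: -0.0, y: 0.0, z: 0.405, jaw: -1.0}, {x: -0.0, y: 0.0, z: 0.425, jaw: -1.0}, {x: -0.0, y: 0.0, z: 0.445, jaw: -1.0}, {x: -0.0, y: 0.0, z: 0.445, jaw: -1.0}, {x: -0.0, y: 0.0, z: 0.445, jaw: -1.0}, {x: -0.0, y: 0.0, z: 0.445, jaw: -1.0}] [ 554.5 -320.7   96.1]
[{x: -0.0, y: 0.0, z: 0.0, jaw: 1.0}, {x: -0.0, y: 0.0, z: 0.0, jaw: 1.0}, {x: -0.0, y: 0.0, z: 0.0, jaw: 1.0}, {x: -0.0, y: 0.0, z: 0.0, jaw: 1.0}, {x: -0.0, y: 0.0, z: 0.0, jaw: 1.0}, {x: -0.0, y: 0.0, z: -0.104, jaw: 1.0}, {x: -0.0, y: 0.0, z: -0.208, jaw: 1.0}, {x: -0.0, y: 0.0, z: -0.312, jaw: 1.0}, {x: -0.0, y: 0.0, z: -0.416, jaw: 1.0}, {x: -0.0, y: 0.0, z: -0.52, jaw: 1.0}] [ 554.5 -320.7  200.1]
```

Emit:
send_rows([
  {"x":-0.1,"y":0.1,"z":0.065,"ax":0,"ay":0,"az":0,"jaw":1},
  {"x":-0.21,"y":0.2,"z":0.13,"ax":0,"ay":0,"az":0,"jaw":1},
  {"x":-0.31,"y":0.295,"z":0.195,"ax":0,"ay":0,"az":0,"jaw":1},
  {"x":-0.415,"y":0.395,"z":0.26,"ax":0,"ay":0,"az":0,"jaw":1},
  {"x":-0.52,"y":0.49,"z":0.325,"ax":0,"ay":0,"az":0,"jaw":1},
  {"x":-0.52,"y":0.49,"z":0.325,"ax":0,"ay":0,"az":0,"jaw":1},
  {"x":-0.52,"y":0.49,"z":0.45,"ax":0,"ay":0,"az":0,"jaw":1},
  {"x":-0.52,"y":0.49,"z":0.575,"ax":0,"ay":0,"az":0,"jaw":1},
  {"x":-0.52,"y":0.49,"z":0.7,"ax":0,"ay":0,"az":0,"jaw":1},
  {"x":-0.52,"y":0.49,"z":0.825,"ax":0,"ay":0,"az":0,"jaw":1},
])

```text
time: 3.9
tool_pos: [538.6, -75.2, 99.9]
tcp_rot: [3.141, -0.001, 0.719]
contact_force: [1.0, -0.0, 0.1]
grip_width: 91.8
finger_force: 0.0
```

Emit:
send_rows([
  {"x":0,"y":0,"z":0,"ax":0,"ay":0,"az":0,"jaw":1},
  {"x":0,"y":0,"z":0,"ax":0,"ay":0,"az":0,"jaw":0.4},
  {"x":0,"y":0,"z":0,"ax":0,"ay":0,"az":0,"jaw":0.2},
  {"x":0,"y":0,"z":0,"ax":0,"ay":0,"az":0,"jaw":0},
  {"x":0,"y":0,"z":0,"ax":0,"ay":0,"az":0,"jaw":-1},
  {"x":0,"y":0,"z":0,"ax":0,"ay":0,"az":0,"jaw":-1},
  {"x":0,"y":0,"z":0,"ax":0,"ay":0,"az":0,"jaw":-1},
  {"x":0,"y":0,"z":0,"ax":0,"ay":0,"az":0,"jaw":-1},
  {"x":0,"y":0,"z":0,"ax":0,"ay":0,"az":0,"jaw":-1},
  {"x":0,"y":0,"z":0,"ax":0,"ay":0,"az":0,"jaw":-1},
])

```text
time: 5.15
tool_pos: [538.4, -76.4, 99.9]
tcp_rot: [3.141, -0.0, 0.718]
contact_force: [0.2, 0.6, 4.1]
grip_width: 51.4
finger_force: 30.0
```

Emit:
send_rows([
  {"x":0,"y":0,"z":-0.05,"ax":0,"ay":0,"az":0,"jaw":-1},
  {"x":0,"y":0,"z":-0.15,"ax":0,"ay":0,"az":0,"jaw":-1},
  {"x":0,"y":0,"z":-0.25,"ax":0,"ay":0,"az":0,"jaw":-1},
  {"x":0,"y":0,"z":-0.35,"ax":0,"ay":0,"az":0,"jaw":-1},
  {"x":-0.03,"y":0.04,"z":-0.425,"ax":0,"ay":0,"az":0,"jaw":-1},
  {"x":-0.09,"y":0.12,"z":-0.425,"ax":0,"ay":0,"az":0,"jaw":-1},
  {"x":-0.17,"y":0.22,"z":-0.425,"ax":0,"ay":0,"az":0,"jaw":-1},
  {"x":-0.25,"y":0.325,"z":-0.425,"ax":0,"ay":0,"az":0,"jaw":-1},
  {"x":-0.325,"y":0.425,"z":-0.425,"ax":0,"ay":0,"az":0,"jaw":-1},
  {"x":-0.4,"y":0.525,"z":-0.425,"ax":0,"ay":0,"az":0,"jaw":-1},
])

```text
time: 6.4
tool_pos: [546.4, -209.6, 183.5]
tcp_rot: [-3.14, 0.001, 0.718]
contact_force: [-0.3, -0.4, -3.2]
grip_width: 51.4
finger_force: 30.0
```

Emit:
send_rows([
  {"x":-0.08,"y":0.1,"z":0,"ax":0,"ay":0,"az":0,"jaw":-1},
  {"x":-0.16,"y":0.2,"z":0,"ax":0,"ay":0,"az":0,"jaw":-1},
  {"x":-0.23,"y":0.3,"z":0,"ax":0,"ay":0,"az":0,"jaw":-1},
  {"x":-0.29,"y":0.38,"z":0,"ax":0,"ay":0,"az":0,"jaw":-1},
  {"x":-0.33,"y":0.43,"z":0,"ax":0,"ay":0,"az":0,"jaw":-1},
  {"x":-0.345,"y":0.45,"z":0.05,"ax":0,"ay":0,"az":0,"jaw":-1},
  {"x":-0.345,"y":0.45,"z":0.15,"ax":0,"ay":0,"az":0,"jaw":-1},
  {"x":-0.345,"y":0.45,"z":0.25,"ax":0,"ay":0,"az":0,"jaw":-1},
  {"x":-0.345,"y":0.45,"z":0.32,"ax":0,"ay":0,"az":0,"jaw":-1},
  {"x":-0.345,"y":0.45,"z":0.36,"ax":0,"ay":0,"az":0,"jaw":-1},
])

```text
time: 7.65
tool_pos: [554.1, -320.6, 111.7]
tcp_rot: [-3.14, 0.0, 0.719]
contact_force: [0.9, -0.5, -3.8]
grip_width: 51.6
finger_force: 30.0
```

Emit:
send_rows([
  {"x":0,"y":0,"z":0.03,"ax":0,"ay":0,"az":0,"jaw":-1},
  {"x":0,"y":0,"z":0.06,"ax":0,"ay":0,"az":0,"jaw":-1},
  {"x":0,"y":0,"z":0.085,"ax":0,"ay":0,"az":0,"jaw":-1},
  {"x":0,"y":0,"z":0.085,"ax":0,"ay":0,"az":0,"jaw":-1},
  {"x":0,"y":0,"z":0.085,"ax":0,"ay":0,"az":0,"jaw":-1},
  {"x":0,"y":0,"z":0.085,"ax":0,"ay":0,"az":0,"jaw":-1},
  {"x":0,"y":0,"z":0.085,"ax":0,"ay":0,"az":0,"jaw":-1},
  {"x":0,"y":0,"z":0.085,"ax":0,"ay":0,"az":0,"jaw":-1},
  {"x":0,"y":0,"z":0.085,"ax":0,"ay":0,"az":0,"jaw":-1},
  {"x":0,"y":0,"z":0.085,"ax":0,"ay":0,"az":0,"jaw":-1},
])

```text
time: 8.9
tool_pos: [554.3, -321.2, 95.7]
tcp_rot: [-3.142, -0.0, 0.718]
contact_force: [0.3, -0.5, -3.5]
grip_width: 51.7
finger_force: 30.0
```

Emit:
send_rows([
  {"x":0,"y":0,"z":0.005,"ax":0,"ay":0,"az":0,"jaw":-1},
  {"x":0,"y":0,"z":0.005,"ax":0,"ay":0,"az":0,"jaw":-1},
  {"x":0,"y":0,"z":0.005,"ax":0,"ay":0,"az":0,"jaw":0.2},
  {"x":0,"y":0,"z":0.005,"ax":0,"ay":0,"az":0,"jaw":0.5},
  {"x":0,"y":0,"z":0.005,"ax":0,"ay":0,"az":0,"jaw":1},
  {"x":0,"y":0,"z":0.005,"ax":0,"ay":0,"az":0,"jaw":1},
  {"x":0,"y":0,"z":-0.1,"ax":0,"ay":0,"az":0,"jaw":1},
  {"x":0,"y":0,"z":-0.25,"ax":0,"ay":0,"az":0,"jaw":1},
  {"x":0,"y":0,"z":-0.4,"ax":0,"ay":0,"az":0,"jaw":1},
  {"x":0,"y":0,"z":-0.52,"ax":0,"ay":0,"az":0,"jaw":1},
])

```text
time: 10.15
tool_pos: [554.4, -321.3, 201.1]
tcp_rot: [3.14, -0.0, 0.718]
contact_force: [1.4, 0.5, 0.3]
grip_width: 92.0
finger_force: 0.0
```

```bash
python3 -c "
from h import *
o=bot.get_obs();print(o['tool_pos'],o['grip_width'])
for n in ('top',):
  p,d=bot.capture(n);cv2.imwrite('pics/s1.png',p[:,:,::-1]);np.save('pics/s1.npy',d)
from plan import *
p=(554.5,-320.7,200)
m1=((M1[0]+BLUE[0])/2,(M1[1]+BLUE[1])/2)
plan(p,[[(*m1,200,1,4),(*BLUE,200,1,3),(*BLUE,175,1,3)]])
plan((*BLUE,175),[[(*BLUE,100,1,3)]+[(*BLUE,100,-1,7)]])
m=((M2[0]+BLUE[0])/2,(M2[1]+BLUE[1])/2)
plan((*BLUE,100),[[(*BLUE,180,-1,4),(*m,185,-1,6)],[(*M2,185,-1,6),(*M2,110,-1,4)]])
"
```

```text
[ 554.44559353 -321.33629431  201.12987939] 92.00968940195516Traceback (most recent call last):
  File "<string>", line 9, in <module>
    plan(p,[[(*m1,200,1,4),(*BLUE,200,1,3),(*BLUE,175,1,3)]])
    ~~~~^^^^^^^^^^^^^^^^^^^^^^^^^^^^^^^^^^^^^^^^^^^^^^^^^^^^^
  File "plan.py", line 14, in plan
    assert len(rows)==10,len(rows); a=np.array(rows); assert abs(a).max()<=1,a
                                                             ^^^^^^^^^^^^^^^
AssertionError: [[ 0.134 -0.15   0.     1.   ]
 [ 0.268 -0.301  0.     1.   ]
 [ 0.401 -0.451  0.     1.   ]
 [ 0.535 -0.602  0.     1.   ]
 [ 0.714 -0.802  0.     1.   ]
 [ 0.892 -1.003  0.     1.   ]
 [ 1.071 -1.204  0.     1.   ]
 [ 1.071 -1.204  0.042  1.   ]
 [ 1.071 -1.204  0.083  1.   ]
 [ 1.071 -1.204  0.125  1.   ]]
```

View pics/s1.png

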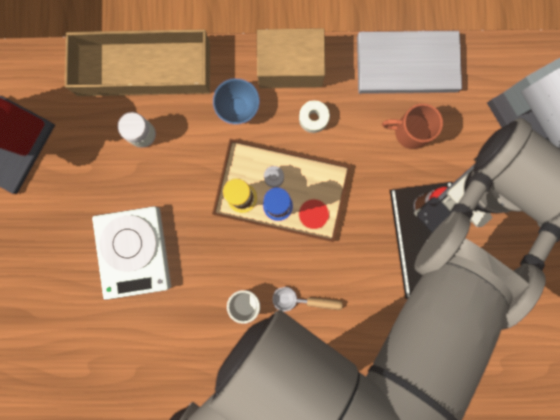

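Emit:
send_rows([
  {"x":0.07,"y":-0.08,"z":0,"ax":0,"ay":0,"az":0,"jaw":1},
  {"x":0.18,"y":-0.2,"z":0,"ax":0,"ay":0,"az":0,"jaw":1},
  {"x":0.31,"y":-0.35,"z":0,"ax":0,"ay":0,"az":0,"jaw":1},
  {"x":0.44,"y":-0.5,"z":0,"ax":0,"ay":0,"az":0,"jaw":1},
  {"x":0.58,"y":-0.65,"z":0,"ax":0,"ay":0,"az":0,"jaw":1},
  {"x":0.71,"y":-0.8,"z":0,"ax":0,"ay":0,"az":0,"jaw":1},
  {"x":0.8,"y":-0.9,"z":0,"ax":0,"ay":0,"az":0,"jaw":1},
  {"x":0.85,"y":-0.96,"z":0,"ax":0,"ay":0,"az":0,"jaw":1},
  {"x":0.87,"y":-0.98,"z":0,"ax":0,"ay":0,"az":0,"jaw":1},
  {"x":0.87,"y":-0.98,"z":0,"ax":0,"ay":0,"az":0,"jaw":1},
])

```text
time: 11.45
tool_pos: [556.2, -59.3, 199.4]
tcp_rot: [-3.141, 0.0, 0.718]
contact_force: [1.2, -1.2, -0.2]
grip_width: 91.6
finger_force: 0.0
```

```bash
cat > mk.py <<'E'
from h import *
def blob(c,im,box,lo,hi,z,s=120):
    h=cv2.cvtColor(im,cv2.COLOR_BGR2HSV);H=h[...,0].astype(int);H=np.where(H>170,H-180,H)
    m=np.zeros(H.shape,bool);m[box[1]:box[3],box[0]:box[2]]=1;m&=(H>=lo)&(H<=hi)&(h[...,1]>s)
    k=max(cv2.findContours(m.astype(np.uint8),0,1)[0],key=cv2.contourArea)
    cc,r=cv2.minEnclosingCircle(k); e=cv2.fitEllipse(k); return cc,r,e[0],e[1],at_z(c,[e[0]],z)[0].round(1)
E
python3 -c "
from mk import *
c=cam('top');print(blob(c,cv2.imread('pics/s1.png'),(290,190,345,240),-8,8,8))
o=bot.get_obs();print(o['tool_pos'])
p,d=bot.capture('wrist');cv2.imwrite('pics/w2.png',p[:,:,::-1]);print(go(557.1,1.5,100,.7188,o))
"
```

```text
((313.61260986328125, 213.5765838623047), 15.052129745483398, (313.4632873535156, 213.68992614746094), (28.89385223388672, 29.29566764831543), array([538.3, -78.2,   8. ]))
[556.22580616 -59.26032683 199.36181326]
(array([ 0.2034, -0.2258,  0.4968]), array([-0.0003,  0.0003, -0.0006]))
```

View pics/w2.png

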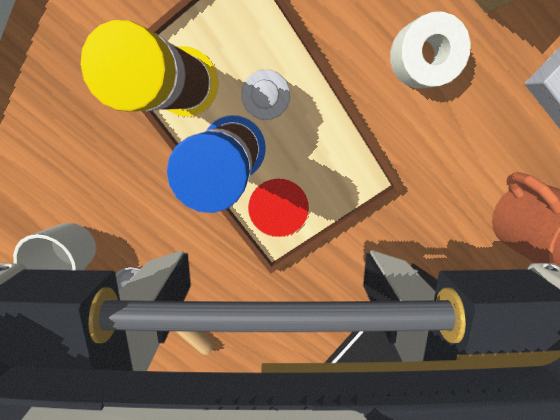

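The wrist view shows the red mark at (278,208), the blue lid at (208,171), and the weight's knob at about (266,90). I'll refine the rack positions from these and lower onto blue.

```bash
python3 -c "
from mk import *
o=bot.get_obs();c=cam('wrist',o);im=cv2.imread('pics/w2.png')
print(blob(c,im,(230,165,330,250),-8,8,8)[2:])
print(blob(c,im,(150,125,255,222),100,125,148,150)[:3],at_z(c,[[208,171],[121,65]],148))
print('knob',at_z(c,[[265,91]],66),'body',at_z(c,[[266,93]],44))
"
```

```text
((278.0823974609375, 207.3126678466797), (57.25220489501953, 59.79615783691406), array([538.9, -76.8,   8. ]))
((208.0, 171.06121826171875), 41.12910842895508, (207.9822235107422, 171.4026336669922)) [[559.39734118   0.62271699 148.        ]
 [575.53575042  78.39630741 148.        ]]
knob [[620.00617695   8.82584732  66.        ]] body [[619.48962203   8.1833107   44.        ]]
```

Emit:
send_rows([
  {"x":0.05,"y":-0.055,"z":0,"ax":0,"ay":0,"az":0,"jaw":1},
  {"x":0.1,"y":-0.11,"z":0,"ax":0,"ay":0,"az":0,"jaw":1},
  {"x":0.15,"y":-0.165,"z":0,"ax":0,"ay":0,"az":0,"jaw":1},
  {"x":0.2,"y":-0.22,"z":0,"ax":0,"ay":0,"az":0,"jaw":1},
  {"x":0.2,"y":-0.22,"z":0.05,"ax":0,"ay":0,"az":0,"jaw":1},
  {"x":0.2,"y":-0.22,"z":0.15,"ax":0,"ay":0,"az":0,"jaw":1},
  {"x":0.2,"y":-0.22,"z":0.25,"ax":0,"ay":0,"az":0,"jaw":1},
  {"x":0.2,"y":-0.22,"z":0.35,"ax":0,"ay":0,"az":0,"jaw":1},
  {"x":0.2,"y":-0.22,"z":0.45,"ax":0,"ay":0,"az":0,"jaw":1},
  {"x":0.2,"y":-0.22,"z":0.5,"ax":0,"ay":0,"az":0,"jaw":1},
])

```text
time: 12.75
tool_pos: [556.7, 0.2, 98.1]
tcp_rot: [-3.14, 0.002, 0.718]
contact_force: [0.0, -0.5, -0.1]
grip_width: 91.3
finger_force: 0.0
```

Emit:
send_rows([
  {"x":0,"y":0,"z":0,"ax":0,"ay":0,"az":0,"jaw":1},
  {"x":0,"y":0,"z":0,"ax":0,"ay":0,"az":0,"jaw":0.4},
  {"x":0,"y":0,"z":0,"ax":0,"ay":0,"az":0,"jaw":0.2},
  {"x":0,"y":0,"z":0,"ax":0,"ay":0,"az":0,"jaw":0},
  {"x":0,"y":0,"z":0,"ax":0,"ay":0,"az":0,"jaw":-1},
  {"x":0,"y":0,"z":0,"ax":0,"ay":0,"az":0,"jaw":-1},
  {"x":0,"y":0,"z":0,"ax":0,"ay":0,"az":0,"jaw":-1},
  {"x":0,"y":0,"z":0,"ax":0,"ay":0,"az":0,"jaw":-1},
  {"x":0,"y":0,"z":0,"ax":0,"ay":0,"az":0,"jaw":-1},
  {"x":0,"y":0,"z":0,"ax":0,"ay":0,"az":0,"jaw":-1},
])

```text
time: 14.0
tool_pos: [557.6, 0.4, 99.8]
tcp_rot: [3.142, -0.0, 0.718]
contact_force: [-0.8, 0.2, 2.2]
grip_width: 51.8
finger_force: 30.0
```

```bash
sed -i 's/^RED=.*/RED=(538.6,-77);BLUE=(557.3,.8);YEL=(575.8,78.6);M1=(554.5,-320.8);M2=(480,-329);M3=(405.5,-337.2)/' plan.py; python3 -c "
from plan import *
f=lambda a,b:(X@np.array([b[0]-a[0],b[1]-a[1],0])/200).round(3)
print(f(BLUE,M2),f(M2,YEL),f(YEL,M3),f(M3,(619,8.5)),f((619,8.5),(478.4,319.3)))"
```

```text
[-1.377  0.987  0.   ] [ 1.702 -1.218  0.   ] [-2.01   1.004  0.   ] [ 1.942 -0.598  0.   ] [ 0.494 -1.632  0.   ]
```

Emit:
send_rows([
  {"x":0,"y":0,"z":-0.05,"ax":0,"ay":0,"az":0,"jaw":-1},
  {"x":0,"y":0,"z":-0.15,"ax":0,"ay":0,"az":0,"jaw":-1},
  {"x":0,"y":0,"z":-0.25,"ax":0,"ay":0,"az":0,"jaw":-1},
  {"x":0,"y":0,"z":-0.35,"ax":0,"ay":0,"az":0,"jaw":-1},
  {"x":-0.05,"y":0.036,"z":-0.42,"ax":0,"ay":0,"az":0,"jaw":-1},
  {"x":-0.14,"y":0.1,"z":-0.425,"ax":0,"ay":0,"az":0,"jaw":-1},
  {"x":-0.26,"y":0.185,"z":-0.425,"ax":0,"ay":0,"az":0,"jaw":-1},
  {"x":-0.4,"y":0.285,"z":-0.425,"ax":0,"ay":0,"az":0,"jaw":-1},
  {"x":-0.54,"y":0.385,"z":-0.425,"ax":0,"ay":0,"az":0,"jaw":-1},
  {"x":-0.68,"y":0.487,"z":-0.425,"ax":0,"ay":0,"az":0,"jaw":-1},
])

```text
time: 15.25
tool_pos: [518.2, -164.2, 184.5]
tcp_rot: [-3.141, 0.001, 0.718]
contact_force: [-0.3, -0.7, -3.6]
grip_width: 51.7
finger_force: 30.0
```

Emit:
send_rows([
  {"x":-0.14,"y":0.1,"z":0,"ax":0,"ay":0,"az":0,"jaw":-1},
  {"x":-0.28,"y":0.2,"z":0,"ax":0,"ay":0,"az":0,"jaw":-1},
  {"x":-0.42,"y":0.3,"z":0,"ax":0,"ay":0,"az":0,"jaw":-1},
  {"x":-0.54,"y":0.385,"z":0,"ax":0,"ay":0,"az":0,"jaw":-1},
  {"x":-0.64,"y":0.46,"z":0,"ax":0,"ay":0,"az":0,"jaw":-1},
  {"x":-0.697,"y":0.5,"z":0.05,"ax":0,"ay":0,"az":0,"jaw":-1},
  {"x":-0.697,"y":0.5,"z":0.15,"ax":0,"ay":0,"az":0,"jaw":-1},
  {"x":-0.697,"y":0.5,"z":0.25,"ax":0,"ay":0,"az":0,"jaw":-1},
  {"x":-0.697,"y":0.5,"z":0.32,"ax":0,"ay":0,"az":0,"jaw":-1},
  {"x":-0.697,"y":0.5,"z":0.36,"ax":0,"ay":0,"az":0,"jaw":-1},
])

```text
time: 16.5
tool_pos: [479.6, -329.1, 111.6]
tcp_rot: [-3.14, 0.0, 0.718]
contact_force: [-0.2, -0.2, -4.1]
grip_width: 52.3
finger_force: 30.0
```

Emit:
send_rows([
  {"x":0,"y":0,"z":0.03,"ax":0,"ay":0,"az":0,"jaw":-1},
  {"x":0,"y":0,"z":0.06,"ax":0,"ay":0,"az":0,"jaw":-1},
  {"x":0,"y":0,"z":0.085,"ax":0,"ay":0,"az":0,"jaw":-1},
  {"x":0,"y":0,"z":0.09,"ax":0,"ay":0,"az":0,"jaw":-1},
  {"x":0,"y":0,"z":0.09,"ax":0,"ay":0,"az":0,"jaw":-1},
  {"x":0,"y":0,"z":0.09,"ax":0,"ay":0,"az":0,"jaw":-1},
  {"x":0,"y":0,"z":0.09,"ax":0,"ay":0,"az":0,"jaw":0.2},
  {"x":0,"y":0,"z":0.09,"ax":0,"ay":0,"az":0,"jaw":0.5},
  {"x":0,"y":0,"z":0.09,"ax":0,"ay":0,"az":0,"jaw":1},
  {"x":0,"y":0,"z":0.09,"ax":0,"ay":0,"az":0,"jaw":1},
])

```text
time: 17.75
tool_pos: [480.1, -329.6, 94.8]
tcp_rot: [3.141, -0.0, 0.718]
contact_force: [0.2, 0.4, -0.4]
grip_width: 80.5
finger_force: 0.0
```

Emit:
send_rows([
  {"x":0,"y":0,"z":-0.05,"ax":0,"ay":0,"az":0,"jaw":1},
  {"x":0,"y":0,"z":-0.2,"ax":0,"ay":0,"az":0,"jaw":1},
  {"x":0,"y":0,"z":-0.35,"ax":0,"ay":0,"az":0,"jaw":1},
  {"x":0,"y":0,"z":-0.5,"ax":0,"ay":0,"az":0,"jaw":1},
  {"x":0.1,"y":-0.07,"z":-0.525,"ax":0,"ay":0,"az":0,"jaw":1},
  {"x":0.2,"y":-0.14,"z":-0.525,"ax":0,"ay":0,"az":0,"jaw":1},
  {"x":0.35,"y":-0.25,"z":-0.525,"ax":0,"ay":0,"az":0,"jaw":1},
  {"x":0.5,"y":-0.36,"z":-0.525,"ax":0,"ay":0,"az":0,"jaw":1},
  {"x":0.65,"y":-0.465,"z":-0.525,"ax":0,"ay":0,"az":0,"jaw":1},
  {"x":0.8,"y":-0.573,"z":-0.525,"ax":0,"ay":0,"az":0,"jaw":1},
])

```text
time: 19.0
tool_pos: [525.4, -136.9, 200.6]
tcp_rot: [3.141, -0.001, 0.718]
contact_force: [-0.3, 0.9, -0.4]
grip_width: 92.1
finger_force: 0.0
```

Emit:
send_rows([
  {"x":0.2,"y":-0.143,"z":0,"ax":0,"ay":0,"az":0,"jaw":1},
  {"x":0.4,"y":-0.286,"z":0,"ax":0,"ay":0,"az":0,"jaw":1},
  {"x":0.6,"y":-0.43,"z":0,"ax":0,"ay":0,"az":0,"jaw":1},
  {"x":0.78,"y":-0.56,"z":0,"ax":0,"ay":0,"az":0,"jaw":1},
  {"x":0.9,"y":-0.645,"z":0,"ax":0,"ay":0,"az":0,"jaw":1},
  {"x":0.902,"y":-0.645,"z":0.05,"ax":0,"ay":0,"az":0,"jaw":1},
  {"x":0.902,"y":-0.645,"z":0.15,"ax":0,"ay":0,"az":0,"jaw":1},
  {"x":0.902,"y":-0.645,"z":0.28,"ax":0,"ay":0,"az":0,"jaw":1},
  {"x":0.902,"y":-0.645,"z":0.4,"ax":0,"ay":0,"az":0,"jaw":1},
  {"x":0.902,"y":-0.645,"z":0.5,"ax":0,"ay":0,"az":0,"jaw":1},
])

```text
time: 20.25
tool_pos: [575.5, 76.5, 98.7]
tcp_rot: [-3.141, 0.001, 0.717]
contact_force: [-0.2, -0.3, -0.7]
grip_width: 91.8
finger_force: 0.0
```

Emit:
send_rows([
  {"x":0,"y":0,"z":0,"ax":0,"ay":0,"az":0,"jaw":1},
  {"x":0,"y":0,"z":0,"ax":0,"ay":0,"az":0,"jaw":0.4},
  {"x":0,"y":0,"z":0,"ax":0,"ay":0,"az":0,"jaw":0.2},
  {"x":0,"y":0,"z":0,"ax":0,"ay":0,"az":0,"jaw":0},
  {"x":0,"y":0,"z":0,"ax":0,"ay":0,"az":0,"jaw":-1},
  {"x":0,"y":0,"z":0,"ax":0,"ay":0,"az":0,"jaw":-1},
  {"x":0,"y":0,"z":0,"ax":0,"ay":0,"az":0,"jaw":-1},
  {"x":0,"y":0,"z":0,"ax":0,"ay":0,"az":0,"jaw":-1},
  {"x":0,"y":0,"z":0,"ax":0,"ay":0,"az":0,"jaw":-1},
  {"x":0,"y":0,"z":0,"ax":0,"ay":0,"az":0,"jaw":-1},
])

```text
time: 21.5
tool_pos: [576.2, 77.9, 99.9]
tcp_rot: [3.141, -0.0, 0.718]
contact_force: [-0.8, 1.0, 4.3]
grip_width: 51.5
finger_force: 30.0
```

Emit:
send_rows([
  {"x":0,"y":0,"z":-0.05,"ax":0,"ay":0,"az":0,"jaw":-1},
  {"x":0,"y":0,"z":-0.15,"ax":0,"ay":0,"az":0,"jaw":-1},
  {"x":0,"y":0,"z":-0.25,"ax":0,"ay":0,"az":0,"jaw":-1},
  {"x":0,"y":0,"z":-0.35,"ax":0,"ay":0,"az":0,"jaw":-1},
  {"x":-0.06,"y":0.03,"z":-0.42,"ax":0,"ay":0,"az":0,"jaw":-1},
  {"x":-0.16,"y":0.08,"z":-0.425,"ax":0,"ay":0,"az":0,"jaw":-1},
  {"x":-0.29,"y":0.145,"z":-0.425,"ax":0,"ay":0,"az":0,"jaw":-1},
  {"x":-0.43,"y":0.215,"z":-0.425,"ax":0,"ay":0,"az":0,"jaw":-1},
  {"x":-0.57,"y":0.285,"z":-0.425,"ax":0,"ay":0,"az":0,"jaw":-1},
  {"x":-0.71,"y":0.355,"z":-0.425,"ax":0,"ay":0,"az":0,"jaw":-1},
])

```text
time: 22.75
tool_pos: [514.0, -71.1, 183.8]
tcp_rot: [-3.14, 0.001, 0.717]
contact_force: [0.7, -0.2, -2.3]
grip_width: 51.4
finger_force: 30.0
```

Emit:
send_rows([
  {"x":-0.14,"y":0.07,"z":0,"ax":0,"ay":0,"az":0,"jaw":-1},
  {"x":-0.28,"y":0.14,"z":0,"ax":0,"ay":0,"az":0,"jaw":-1},
  {"x":-0.42,"y":0.21,"z":0,"ax":0,"ay":0,"az":0,"jaw":-1},
  {"x":-0.55,"y":0.275,"z":0,"ax":0,"ay":0,"az":0,"jaw":-1},
  {"x":-0.65,"y":0.325,"z":0,"ax":0,"ay":0,"az":0,"jaw":-1},
  {"x":-0.74,"y":0.37,"z":0,"ax":0,"ay":0,"az":0,"jaw":-1},
  {"x":-0.82,"y":0.41,"z":0,"ax":0,"ay":0,"az":0,"jaw":-1},
  {"x":-0.9,"y":0.45,"z":0,"ax":0,"ay":0,"az":0,"jaw":-1},
  {"x":-0.96,"y":0.48,"z":0,"ax":0,"ay":0,"az":0,"jaw":-1},
  {"x":-1,"y":0.5,"z":0,"ax":0,"ay":0,"az":0,"jaw":-1},
])

```text
time: 24.0
tool_pos: [430.7, -276.6, 184.6]
tcp_rot: [-3.141, -0.0, 0.718]
contact_force: [0.4, 0.2, -2.7]
grip_width: 51.9
finger_force: 30.0
```

Emit:
send_rows([
  {"x":-0.08,"y":0.04,"z":0,"ax":0,"ay":0,"az":0,"jaw":-1},
  {"x":-0.17,"y":0.085,"z":0,"ax":0,"ay":0,"az":0,"jaw":-1},
  {"x":-0.25,"y":0.125,"z":0.02,"ax":0,"ay":0,"az":0,"jaw":-1},
  {"x":-0.3,"y":0.149,"z":0.06,"ax":0,"ay":0,"az":0,"jaw":-1},
  {"x":-0.3,"y":0.149,"z":0.14,"ax":0,"ay":0,"az":0,"jaw":-1},
  {"x":-0.3,"y":0.149,"z":0.22,"ax":0,"ay":0,"az":0,"jaw":-1},
  {"x":-0.3,"y":0.149,"z":0.3,"ax":0,"ay":0,"az":0,"jaw":-1},
  {"x":-0.3,"y":0.149,"z":0.35,"ax":0,"ay":0,"az":0,"jaw":-1},
  {"x":-0.3,"y":0.149,"z":0.39,"ax":0,"ay":0,"az":0,"jaw":-1},
  {"x":-0.3,"y":0.149,"z":0.42,"ax":0,"ay":0,"az":0,"jaw":-1},
])

```text
time: 25.25
tool_pos: [405.5, -337.9, 100.4]
tcp_rot: [3.142, -0.0, 0.718]
contact_force: [-0.0, -0.6, -3.2]
grip_width: 51.7
finger_force: 30.0
```

Emit:
send_rows([
  {"x":0,"y":0,"z":0.015,"ax":0,"ay":0,"az":0,"jaw":-1},
  {"x":0,"y":0,"z":0.03,"ax":0,"ay":0,"az":0,"jaw":-1},
  {"x":0,"y":0,"z":0.03,"ax":0,"ay":0,"az":0,"jaw":-1},
  {"x":0,"y":0,"z":0.03,"ax":0,"ay":0,"az":0,"jaw":0.2},
  {"x":0,"y":0,"z":0.03,"ax":0,"ay":0,"az":0,"jaw":0.5},
  {"x":0,"y":0,"z":0.03,"ax":0,"ay":0,"az":0,"jaw":1},
  {"x":0,"y":0,"z":0.03,"ax":0,"ay":0,"az":0,"jaw":1},
  {"x":0,"y":0,"z":-0.1,"ax":0,"ay":0,"az":0,"jaw":1},
  {"x":0,"y":0,"z":-0.3,"ax":0,"ay":0,"az":0,"jaw":1},
  {"x":0,"y":0,"z":-0.495,"ax":0,"ay":0,"az":0,"jaw":1},
])

```text
time: 26.5
tool_pos: [405.4, -337.7, 200.8]
tcp_rot: [-3.141, -0.0, 0.718]
contact_force: [0.5, -0.8, -0.1]
grip_width: 91.5
finger_force: 0.0
```

Emit:
send_rows([
  {"x":0.08,"y":-0.03,"z":0,"ax":0,"ay":0,"az":0,"jaw":1},
  {"x":0.18,"y":-0.065,"z":0,"ax":0,"ay":0,"az":0,"jaw":1},
  {"x":0.29,"y":-0.105,"z":0,"ax":0,"ay":0,"az":0,"jaw":1},
  {"x":0.4,"y":-0.145,"z":0,"ax":0,"ay":0,"az":0,"jaw":1},
  {"x":0.51,"y":-0.185,"z":0,"ax":0,"ay":0,"az":0,"jaw":1},
  {"x":0.62,"y":-0.225,"z":0,"ax":0,"ay":0,"az":0,"jaw":1},
  {"x":0.72,"y":-0.265,"z":0,"ax":0,"ay":0,"az":0,"jaw":1},
  {"x":0.82,"y":-0.3,"z":0,"ax":0,"ay":0,"az":0,"jaw":1},
  {"x":0.91,"y":-0.33,"z":0,"ax":0,"ay":0,"az":0,"jaw":1},
  {"x":1,"y":-0.36,"z":0,"ax":0,"ay":0,"az":0,"jaw":1},
])

```text
time: 27.75
tool_pos: [509.0, -150.9, 199.1]
tcp_rot: [-3.141, 0.0, 0.718]
contact_force: [-0.2, -0.3, -0.4]
grip_width: 92.0
finger_force: 0.0
```

Emit:
send_rows([
  {"x":0.1,"y":-0.036,"z":0,"ax":0,"ay":0,"az":0,"jaw":1},
  {"x":0.2,"y":-0.072,"z":0,"ax":0,"ay":0,"az":0,"jaw":1},
  {"x":0.3,"y":-0.11,"z":0,"ax":0,"ay":0,"az":0,"jaw":1},
  {"x":0.4,"y":-0.145,"z":0,"ax":0,"ay":0,"az":0,"jaw":1},
  {"x":0.5,"y":-0.185,"z":0,"ax":0,"ay":0,"az":0,"jaw":1},
  {"x":0.58,"y":-0.215,"z":0,"ax":0,"ay":0,"az":0,"jaw":1},
  {"x":0.642,"y":-0.238,"z":0,"ax":0,"ay":0,"az":0,"jaw":1},
  {"x":0.642,"y":-0.238,"z":0,"ax":0,"ay":0,"az":0,"jaw":1},
  {"x":0.642,"y":-0.238,"z":0,"ax":0,"ay":0,"az":0,"jaw":1},
  {"x":0.642,"y":-0.238,"z":0,"ax":0,"ay":0,"az":0,"jaw":1},
])

```text
time: 29.0
tool_pos: [573.9, -32.3, 199.8]
tcp_rot: [3.142, 0.0, 0.717]
contact_force: [-0.6, 0.4, 0.3]
grip_width: 92.1
finger_force: 0.0
```

```bash
python3 -c "
from mk import *
o=bot.get_obs();print(o['tool_pos'])
p,d=bot.capture('wrist');cv2.imwrite('pics/w3.png',p[:,:,::-1]);np.save('pics/w3.npy',d);np.savez('pics/w3o.npz',tool_pos=o['tool_pos'],tcp_rot=o['tcp_rot'])
q,d=bot.capture('top');cv2.imwrite('pics/s2.png',q[:,:,::-1])
"
```

```text
[573.8823041  -32.28308597 199.7828423 ]
```

View pics/w3.png

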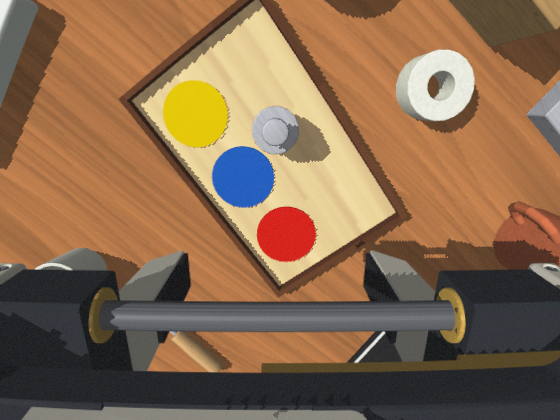

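View pics/s2.png

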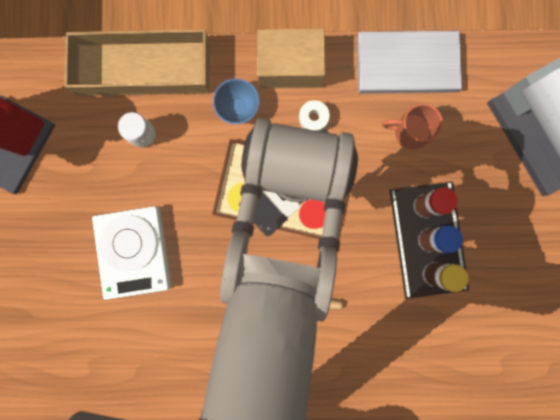

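Both views show all three jars standing on the mat, with lids at (442,202), (447,240) and (454,278) in the top view. In the wrist view the marks are at (196,114), (243,177) and (286,234), and the knob is at (276,132).

```bash
python3 -c "
from mk import *
o=dict(np.load('pics/w3o.npz'));c=cam('wrist',o);im=cv2.imread('pics/w3.png')
for n,b,l,h in(('y',(150,70,240,155),20,35),('b',(205,135,280,215),100,125),('r',(245,195,325,270),-8,8)): print(n,blob(c,im,b,l,h,8)[2:])
k=at_z(c,[[276,132]],66)[0];print('knob',k,'body',at_z(c,[[275,130]],44));print(go(k[0],k[1],14,.7188,o))
"
```

```text
y ((195.00408935546875, 113.1398696899414), (63.59071350097656, 67.83560180664062), array([576. ,  78.7,   8. ]))
b ((242.76095581054688, 176.41314697265625), (58.965965270996094, 60.877933502197266), array([557.6,   1.2,   8. ]))
r ((285.84832763671875, 233.8234100341797), (54.489540100097656, 58.29386901855469), array([538.9, -76.2,   8. ]))
knob [618.60092337   7.62172398  66.        ] body [[618.10504188   8.44948371  44.        ]]
(array([ 0.2997, -0.0034,  0.9289]), array([ 0.0001,  0.    , -0.0014]))
```

Emit:
send_rows([
  {"x":0.08,"y":0,"z":0,"ax":0,"ay":0,"az":0,"jaw":0.35},
  {"x":0.16,"y":0,"z":0.05,"ax":0,"ay":0,"az":0,"jaw":0.35},
  {"x":0.24,"y":0,"z":0.1,"ax":0,"ay":0,"az":0,"jaw":0.35},
  {"x":0.3,"y":-0.003,"z":0.2,"ax":0,"ay":0,"az":0,"jaw":0.35},
  {"x":0.3,"y":-0.003,"z":0.3,"ax":0,"ay":0,"az":0,"jaw":0.35},
  {"x":0.3,"y":-0.003,"z":0.4,"ax":0,"ay":0,"az":0,"jaw":0.35},
  {"x":0.3,"y":-0.003,"z":0.48,"ax":0,"ay":0,"az":0,"jaw":0.35},
  {"x":0.3,"y":-0.003,"z":0.54,"ax":0,"ay":0,"az":0,"jaw":0.35},
  {"x":0.3,"y":-0.003,"z":0.58,"ax":0,"ay":0,"az":0,"jaw":0.35},
  {"x":0.3,"y":-0.003,"z":0.6,"ax":0,"ay":0,"az":0,"jaw":0.35},
])

```text
time: 30.35
tool_pos: [619.0, 8.2, 79.5]
tcp_rot: [3.142, -0.0, 0.718]
contact_force: [0.1, -0.2, 1.0]
grip_width: 61.8
finger_force: 0.0
```

Emit:
send_rows([
  {"x":0,"y":0,"z":0.03,"ax":0,"ay":0,"az":0,"jaw":0.35},
  {"x":0,"y":0,"z":0.08,"ax":0,"ay":0,"az":0,"jaw":0.35},
  {"x":0,"y":0,"z":0.14,"ax":0,"ay":0,"az":0,"jaw":0.35},
  {"x":0,"y":0,"z":0.2,"ax":0,"ay":0,"az":0,"jaw":0.35},
  {"x":0,"y":0,"z":0.26,"ax":0,"ay":0,"az":0,"jaw":0.35},
  {"x":0,"y":0,"z":0.31,"ax":0,"ay":0,"az":0,"jaw":0.35},
  {"x":0,"y":0,"z":0.33,"ax":0,"ay":0,"az":0,"jaw":0.35},
  {"x":0,"y":0,"z":0.33,"ax":0,"ay":0,"az":0,"jaw":0.35},
  {"x":0,"y":0,"z":0.33,"ax":0,"ay":0,"az":0,"jaw":0.1},
  {"x":0,"y":0,"z":0.33,"ax":0,"ay":0,"az":0,"jaw":0},
])

```text
time: 31.6
tool_pos: [619.1, 8.2, 14.2]
tcp_rot: [3.141, -0.001, 0.718]
contact_force: [-0.0, 0.1, -0.5]
grip_width: 48.0
finger_force: 0.0
```

Emit:
send_rows([
  {"x":0,"y":0,"z":0,"ax":0,"ay":0,"az":0,"jaw":-0.1},
  {"x":0,"y":0,"z":0,"ax":0,"ay":0,"az":0,"jaw":-1},
  {"x":0,"y":0,"z":0,"ax":0,"ay":0,"az":0,"jaw":-1},
  {"x":0,"y":0,"z":0,"ax":0,"ay":0,"az":0,"jaw":-1},
  {"x":0,"y":0,"z":0,"ax":0,"ay":0,"az":0,"jaw":-1},
  {"x":0,"y":0,"z":0,"ax":0,"ay":0,"az":0,"jaw":-1},
  {"x":0,"y":0,"z":0,"ax":0,"ay":0,"az":0,"jaw":-1},
  {"x":0,"y":0,"z":0,"ax":0,"ay":0,"az":0,"jaw":-1},
  {"x":0,"y":0,"z":-0.02,"ax":0,"ay":0,"az":0,"jaw":-1},
  {"x":0,"y":0,"z":-0.05,"ax":0,"ay":0,"az":0,"jaw":-1},
])

```text
time: 32.85
tool_pos: [618.2, 8.1, 22.9]
tcp_rot: [-3.14, 0.001, 0.718]
contact_force: [-0.1, -0.5, -4.7]
grip_width: 43.6
finger_force: 30.0
```

Emit:
send_rows([
  {"x":0,"y":0,"z":-0.08,"ax":0,"ay":0,"az":0,"jaw":-1},
  {"x":0,"y":0,"z":-0.18,"ax":0,"ay":0,"az":0,"jaw":-1},
  {"x":0,"y":0,"z":-0.3,"ax":0,"ay":0,"az":0,"jaw":-1},
  {"x":0,"y":0,"z":-0.42,"ax":0,"ay":0,"az":0,"jaw":-1},
  {"x":0,"y":-0.05,"z":-0.52,"ax":0,"ay":0,"az":0,"jaw":-1},
  {"x":0.01,"y":-0.15,"z":-0.58,"ax":0,"ay":0,"az":0,"jaw":-1},
  {"x":0.02,"y":-0.3,"z":-0.58,"ax":0,"ay":0,"az":0,"jaw":-1},
  {"x":0.03,"y":-0.45,"z":-0.58,"ax":0,"ay":0,"az":0,"jaw":-1},
  {"x":0.05,"y":-0.6,"z":-0.58,"ax":0,"ay":0,"az":0,"jaw":-1},
  {"x":0.07,"y":-0.75,"z":-0.58,"ax":0,"ay":0,"az":0,"jaw":-1},
])

```text
time: 34.1
tool_pos: [528.6, 132.2, 139.7]
tcp_rot: [-3.141, 0.001, 0.719]
contact_force: [-0.4, 0.8, -5.1]
grip_width: 43.7
finger_force: 30.0
```

Emit:
send_rows([
  {"x":0.01,"y":-0.14,"z":0,"ax":0,"ay":0,"az":0,"jaw":-1},
  {"x":0.02,"y":-0.28,"z":0,"ax":0,"ay":0,"az":0,"jaw":-1},
  {"x":0.03,"y":-0.42,"z":0,"ax":0,"ay":0,"az":0,"jaw":-1},
  {"x":0.04,"y":-0.56,"z":0,"ax":0,"ay":0,"az":0,"jaw":-1},
  {"x":0.05,"y":-0.7,"z":0,"ax":0,"ay":0,"az":0,"jaw":-1},
  {"x":0.06,"y":-0.8,"z":0,"ax":0,"ay":0,"az":0,"jaw":-1},
  {"x":0.07,"y":-0.88,"z":0,"ax":0,"ay":0,"az":0,"jaw":-1},
  {"x":0.07,"y":-0.88,"z":0,"ax":0,"ay":0,"az":0,"jaw":-1},
  {"x":0.07,"y":-0.88,"z":0,"ax":0,"ay":0,"az":0,"jaw":-1},
  {"x":0.07,"y":-0.88,"z":0,"ax":0,"ay":0,"az":0,"jaw":-1},
])

```text
time: 35.35
tool_pos: [425.8, 271.7, 139.7]
tcp_rot: [3.141, -0.0, 0.717]
contact_force: [0.6, 0.3, -5.3]
grip_width: 43.1
finger_force: 30.0
```

```bash
python3 -c "
from mk import *
o=bot.get_obs();print(o['tool_pos'])
p,d=bot.capture('wrist');cv2.imwrite('pics/w4.png',p[:,:,::-1]);np.savez('pics/w4o.npz',tool_pos=o['tool_pos'],tcp_rot=o['tcp_rot'])
"
```

```text
[425.75349222 271.68730088 139.71350764]
```

View pics/w4.png

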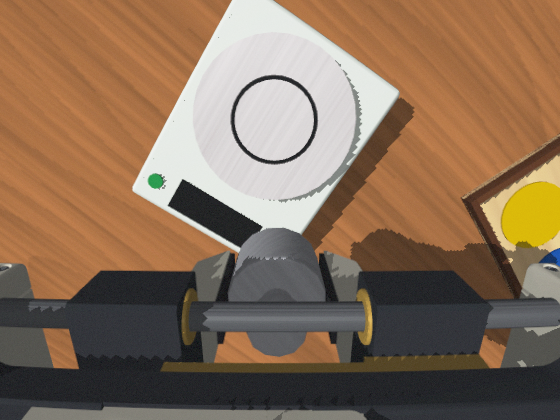

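The pan circle spans columns 231–317 and rows 75–163, so its centre is at (274,119). The weight is held upright at column 277.

```bash
python3 -c "
from mk import *
o=dict(np.load('pics/w4o.npz'));c=cam('wrist',o);k=at_z(c,[[274.2,119]],44)[0];print(k,go(k[0],k[1],53.5,.7188,o))"
```

```text
[478.80301114 320.49900505  44.        ] (array([ 0.3603, -0.0096,  0.4311]), array([ 0.0001, -0.    , -0.0014]))
```

Emit:
send_rows([
  {"x":0.06,"y":0,"z":0,"ax":0,"ay":0,"az":0,"jaw":-1},
  {"x":0.15,"y":-0.004,"z":0,"ax":0,"ay":0,"az":0,"jaw":-1},
  {"x":0.24,"y":-0.008,"z":0.02,"ax":0,"ay":0,"az":0,"jaw":-1},
  {"x":0.32,"y":-0.01,"z":0.07,"ax":0,"ay":0,"az":0,"jaw":-1},
  {"x":0.36,"y":-0.01,"z":0.15,"ax":0,"ay":0,"az":0,"jaw":-1},
  {"x":0.36,"y":-0.01,"z":0.23,"ax":0,"ay":0,"az":0,"jaw":-1},
  {"x":0.36,"y":-0.01,"z":0.3,"ax":0,"ay":0,"az":0,"jaw":-1},
  {"x":0.36,"y":-0.01,"z":0.35,"ax":0,"ay":0,"az":0,"jaw":-1},
  {"x":0.36,"y":-0.01,"z":0.39,"ax":0,"ay":0,"az":0,"jaw":-1},
  {"x":0.36,"y":-0.01,"z":0.41,"ax":0,"ay":0,"az":0,"jaw":-1},
])

```text
time: 36.65
tool_pos: [478.3, 321.0, 57.5]
tcp_rot: [-3.142, -0.0, 0.718]
contact_force: [-0.4, -0.1, -5.1]
grip_width: 43.6
finger_force: 30.0
```

Emit:
send_rows([
  {"x":0,"y":0,"z":0.005,"ax":0,"ay":0,"az":0,"jaw":-1},
  {"x":0,"y":0,"z":0.01,"ax":0,"ay":0,"az":0,"jaw":-1},
  {"x":0,"y":0,"z":0.015,"ax":0,"ay":0,"az":0,"jaw":-1},
  {"x":0,"y":0,"z":0.0175,"ax":0,"ay":0,"az":0,"jaw":-1},
  {"x":0,"y":0,"z":0.02,"ax":0,"ay":0,"az":0,"jaw":-1},
  {"x":0,"y":0,"z":0.0225,"ax":0,"ay":0,"az":0,"jaw":-1},
  {"x":0,"y":0,"z":0.025,"ax":0,"ay":0,"az":0,"jaw":-1},
  {"x":0,"y":0,"z":0.0275,"ax":0,"ay":0,"az":0,"jaw":-1},
  {"x":0,"y":0,"z":0.0275,"ax":0,"ay":0,"az":0,"jaw":-1},
  {"x":0,"y":0,"z":0.0275,"ax":0,"ay":0,"az":0,"jaw":-1},
])

```text
time: 37.9
tool_pos: [478.4, 321.1, 52.3]
tcp_rot: [-3.142, -0.0, 0.718]
contact_force: [-0.0, -0.2, -5.5]
grip_width: 43.4
finger_force: 30.0
```

Emit:
send_rows([
  {"x":0,"y":0,"z":0.002,"ax":0,"ay":0,"az":0,"jaw":-1},
  {"x":0,"y":0,"z":0.004,"ax":0,"ay":0,"az":0,"jaw":-1},
  {"x":0,"y":0,"z":0.004,"ax":0,"ay":0,"az":0,"jaw":-1},
  {"x":0,"y":0,"z":0.004,"ax":0,"ay":0,"az":0,"jaw":-0.02},
  {"x":0,"y":0,"z":0.004,"ax":0,"ay":0,"az":0,"jaw":0.1},
  {"x":0,"y":0,"z":0.004,"ax":0,"ay":0,"az":0,"jaw":0.3},
  {"x":0,"y":0,"z":0.004,"ax":0,"ay":0,"az":0,"jaw":0.6},
  {"x":0,"y":0,"z":0.004,"ax":0,"ay":0,"az":0,"jaw":0.6},
  {"x":0,"y":0,"z":-0.05,"ax":0,"ay":0,"az":0,"jaw":0.6},
  {"x":0,"y":0,"z":-0.15,"ax":0,"ay":0,"az":0,"jaw":0.6},
])

```text
time: 39.15
tool_pos: [478.0, 320.8, 82.5]
tcp_rot: [-3.141, 0.001, 0.718]
contact_force: [0.6, 0.3, -0.3]
grip_width: 73.4
finger_force: 0.0
```

```bash
python3 -c "
from plan import *
f=lambda a,b:(X@np.array([b[0]-a[0],b[1]-a[1],0])/200).round(3)
RED=(538.7,-76.7);BLUE=(557.4,.9);YEL=(575.9,78.6)
print(f((478.6,320.6),M2),f(M2,BLUE),f(BLUE,M1),f(M1,RED),f(RED,M3),f(M3,YEL),f((478.6,320.6),M3),f(YEL,M2),f(M1,M3))"
```

```text
[-2.133  2.449  0.   ] [ 1.377 -0.987  0.   ] [-1.07   1.201  0.   ] [ 0.744 -0.971  0.   ] [-1.359  0.542  0.   ] [ 2.01  -1.004  0.   ] [-2.441  2.235  0.   ] [-1.703  1.218  0.   ] [-0.615 -0.429  0.   ]
```

Emit:
send_rows([
  {"x":0,"y":0,"z":-0.15,"ax":0,"ay":0,"az":0,"jaw":0.6},
  {"x":0,"y":0,"z":-0.3,"ax":0,"ay":0,"az":0,"jaw":1},
  {"x":0,"y":0,"z":-0.45,"ax":0,"ay":0,"az":0,"jaw":1},
  {"x":0,"y":0,"z":-0.58,"ax":0,"ay":0,"az":0,"jaw":1},
  {"x":-0.08,"y":0.073,"z":-0.59,"ax":0,"ay":0,"az":0,"jaw":1},
  {"x":-0.18,"y":0.165,"z":-0.59,"ax":0,"ay":0,"az":0,"jaw":1},
  {"x":-0.3,"y":0.275,"z":-0.59,"ax":0,"ay":0,"az":0,"jaw":1},
  {"x":-0.42,"y":0.385,"z":-0.59,"ax":0,"ay":0,"az":0,"jaw":1},
  {"x":-0.54,"y":0.495,"z":-0.59,"ax":0,"ay":0,"az":0,"jaw":1},
  {"x":-0.66,"y":0.605,"z":-0.59,"ax":0,"ay":0,"az":0,"jaw":1},
])

```text
time: 40.4
tool_pos: [457.2, 140.9, 199.3]
tcp_rot: [-3.141, 0.002, 0.718]
contact_force: [1.1, -0.1, -0.1]
grip_width: 91.9
finger_force: 0.0
```

Emit:
send_rows([
  {"x":-0.1,"y":0.09,"z":0,"ax":0,"ay":0,"az":0,"jaw":1},
  {"x":-0.2,"y":0.18,"z":0,"ax":0,"ay":0,"az":0,"jaw":1},
  {"x":-0.3,"y":0.275,"z":0,"ax":0,"ay":0,"az":0,"jaw":1},
  {"x":-0.4,"y":0.365,"z":0,"ax":0,"ay":0,"az":0,"jaw":1},
  {"x":-0.5,"y":0.46,"z":0,"ax":0,"ay":0,"az":0,"jaw":1},
  {"x":-0.6,"y":0.55,"z":0,"ax":0,"ay":0,"az":0,"jaw":1},
  {"x":-0.7,"y":0.64,"z":0,"ax":0,"ay":0,"az":0,"jaw":1},
  {"x":-0.8,"y":0.73,"z":0,"ax":0,"ay":0,"az":0,"jaw":1},
  {"x":-0.9,"y":0.825,"z":0,"ax":0,"ay":0,"az":0,"jaw":1},
  {"x":-1,"y":0.915,"z":0,"ax":0,"ay":0,"az":0,"jaw":1},
])

```text
time: 41.65
tool_pos: [426.6, -127.5, 199.4]
tcp_rot: [-3.14, 0.001, 0.718]
contact_force: [0.4, 0.8, -0.1]
grip_width: 91.8
finger_force: 0.0
```

```bash
python3 -c "
from mk import *
o=bot.get_obs();print(o['tool_pos'],o['time'],go(405.5,-337.2,95,.7188,o))
c=cam('top');p,d=bot.capture('top');a=cv2.resize(p[195:310,85:185],None,fx=5,fy=5,interpolation=cv2.INTER_CUBIC);cv2.imwrite('pics/s3.png',a[:,:,::-1])
P=cloud(c,d);m=np.zeros(d.shape,bool);m[215:265,100:155]=1;m&=P[...,2]>70;print(P[m].mean(0),m.sum(),P[m][:,2].max())
"
```

```text
[ 426.62582411 -127.48064836  199.37987846] 41.65 (array([-0.7686,  0.7214,  0.5215]), array([-0.0014,  0.0008, -0.0012]))
[478.39239289 305.00724892 120.34236824] 389 1176.6729605994794
```

View pics/s3.png

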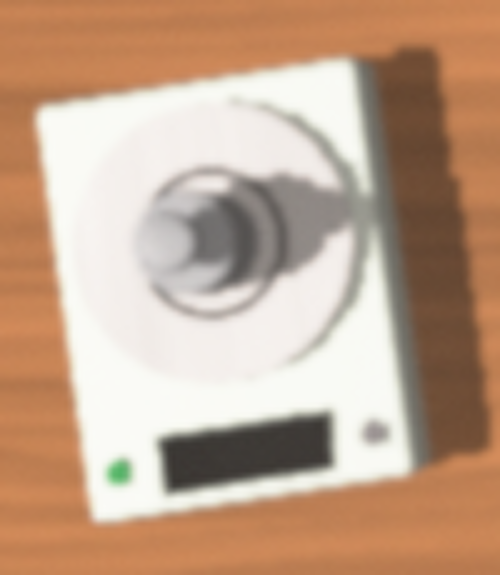

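The crop shows the weight upright with its base centred in the circle at crop (213,242). The knob's shift to the left is the expected perspective. Next is the yellow jar.

Emit:
send_rows([
  {"x":-0.13,"y":0.12,"z":0,"ax":0,"ay":0,"az":0,"jaw":1},
  {"x":-0.29,"y":0.265,"z":0,"ax":0,"ay":0,"az":0,"jaw":1},
  {"x":-0.45,"y":0.41,"z":0,"ax":0,"ay":0,"az":0,"jaw":1},
  {"x":-0.61,"y":0.56,"z":0,"ax":0,"ay":0,"az":0,"jaw":1},
  {"x":-0.72,"y":0.66,"z":0,"ax":0,"ay":0,"az":0,"jaw":1},
  {"x":-0.78,"y":0.716,"z":0.05,"ax":0,"ay":0,"az":0,"jaw":1},
  {"x":-0.78,"y":0.716,"z":0.16,"ax":0,"ay":0,"az":0,"jaw":1},
  {"x":-0.78,"y":0.716,"z":0.29,"ax":0,"ay":0,"az":0,"jaw":1},
  {"x":-0.78,"y":0.716,"z":0.42,"ax":0,"ay":0,"az":0,"jaw":1},
  {"x":-0.78,"y":0.716,"z":0.525,"ax":0,"ay":0,"az":0,"jaw":1},
])

```text
time: 42.95
tool_pos: [404.1, -335.3, 93.2]
tcp_rot: [-3.139, -0.0, 0.719]
contact_force: [0.2, -0.1, 0.0]
grip_width: 91.6
finger_force: 0.0
```

Emit:
send_rows([
  {"x":0,"y":0,"z":0,"ax":0,"ay":0,"az":0,"jaw":1},
  {"x":0,"y":0,"z":0,"ax":0,"ay":0,"az":0,"jaw":0.4},
  {"x":0,"y":0,"z":0,"ax":0,"ay":0,"az":0,"jaw":0.2},
  {"x":0,"y":0,"z":0,"ax":0,"ay":0,"az":0,"jaw":0},
  {"x":0,"y":0,"z":0,"ax":0,"ay":0,"az":0,"jaw":-1},
  {"x":0,"y":0,"z":0,"ax":0,"ay":0,"az":0,"jaw":-1},
  {"x":0,"y":0,"z":0,"ax":0,"ay":0,"az":0,"jaw":-1},
  {"x":0,"y":0,"z":0,"ax":0,"ay":0,"az":0,"jaw":-1},
  {"x":0,"y":0,"z":0,"ax":0,"ay":0,"az":0,"jaw":-1},
  {"x":0,"y":0,"z":0,"ax":0,"ay":0,"az":0,"jaw":-1},
])

```text
time: 44.2
tool_pos: [405.2, -336.9, 95.4]
tcp_rot: [3.141, -0.0, 0.718]
contact_force: [0.6, 0.1, 4.5]
grip_width: 51.4
finger_force: 30.0
```

Emit:
send_rows([
  {"x":0,"y":0,"z":-0.05,"ax":0,"ay":0,"az":0,"jaw":-1},
  {"x":0,"y":0,"z":-0.15,"ax":0,"ay":0,"az":0,"jaw":-1},
  {"x":0,"y":0,"z":-0.25,"ax":0,"ay":0,"az":0,"jaw":-1},
  {"x":0,"y":0,"z":-0.35,"ax":0,"ay":0,"az":0,"jaw":-1},
  {"x":0.06,"y":-0.03,"z":-0.42,"ax":0,"ay":0,"az":0,"jaw":-1},
  {"x":0.16,"y":-0.08,"z":-0.425,"ax":0,"ay":0,"az":0,"jaw":-1},
  {"x":0.29,"y":-0.145,"z":-0.425,"ax":0,"ay":0,"az":0,"jaw":-1},
  {"x":0.43,"y":-0.215,"z":-0.425,"ax":0,"ay":0,"az":0,"jaw":-1},
  {"x":0.57,"y":-0.285,"z":-0.425,"ax":0,"ay":0,"az":0,"jaw":-1},
  {"x":0.71,"y":-0.355,"z":-0.425,"ax":0,"ay":0,"az":0,"jaw":-1},
])

```text
time: 45.45
tool_pos: [465.3, -187.9, 180.0]
tcp_rot: [-3.14, 0.0, 0.718]
contact_force: [-0.4, -0.0, -1.9]
grip_width: 51.6
finger_force: 30.0
```

Emit:
send_rows([
  {"x":0.14,"y":-0.07,"z":0,"ax":0,"ay":0,"az":0,"jaw":-1},
  {"x":0.28,"y":-0.14,"z":0,"ax":0,"ay":0,"az":0,"jaw":-1},
  {"x":0.42,"y":-0.21,"z":0,"ax":0,"ay":0,"az":0,"jaw":-1},
  {"x":0.55,"y":-0.275,"z":0,"ax":0,"ay":0,"az":0,"jaw":-1},
  {"x":0.65,"y":-0.325,"z":0,"ax":0,"ay":0,"az":0,"jaw":-1},
  {"x":0.74,"y":-0.37,"z":0,"ax":0,"ay":0,"az":0,"jaw":-1},
  {"x":0.82,"y":-0.41,"z":0,"ax":0,"ay":0,"az":0,"jaw":-1},
  {"x":0.9,"y":-0.45,"z":0,"ax":0,"ay":0,"az":0,"jaw":-1},
  {"x":0.96,"y":-0.48,"z":0,"ax":0,"ay":0,"az":0,"jaw":-1},
  {"x":1,"y":-0.5,"z":0,"ax":0,"ay":0,"az":0,"jaw":-1},
])

```text
time: 46.7
tool_pos: [550.4, 17.7, 180.1]
tcp_rot: [-3.141, 0.0, 0.718]
contact_force: [1.0, -0.1, -2.9]
grip_width: 51.7
finger_force: 30.0
```

Emit:
send_rows([
  {"x":0.1,"y":-0.05,"z":0,"ax":0,"ay":0,"az":0,"jaw":-1},
  {"x":0.2,"y":-0.1,"z":0,"ax":0,"ay":0,"az":0,"jaw":-1},
  {"x":0.27,"y":-0.135,"z":0.02,"ax":0,"ay":0,"az":0,"jaw":-1},
  {"x":0.3,"y":-0.149,"z":0.06,"ax":0,"ay":0,"az":0,"jaw":-1},
  {"x":0.3,"y":-0.149,"z":0.14,"ax":0,"ay":0,"az":0,"jaw":-1},
  {"x":0.3,"y":-0.149,"z":0.22,"ax":0,"ay":0,"az":0,"jaw":-1},
  {"x":0.3,"y":-0.149,"z":0.29,"ax":0,"ay":0,"az":0,"jaw":-1},
  {"x":0.3,"y":-0.149,"z":0.34,"ax":0,"ay":0,"az":0,"jaw":-1},
  {"x":0.3,"y":-0.149,"z":0.37,"ax":0,"ay":0,"az":0,"jaw":-1},
  {"x":0.3,"y":-0.149,"z":0.37,"ax":0,"ay":0,"az":0,"jaw":-1},
])

```text
time: 47.95
tool_pos: [575.6, 78.8, 105.9]
tcp_rot: [-3.141, 0.0, 0.718]
contact_force: [-0.0, 0.1, -2.3]
grip_width: 51.8
finger_force: 30.0
```

Position (575.6, 78.8) matches the yellow mark. I'll lower it the last 5 to 6 mm, release and rise.

Emit:
send_rows([
  {"x":0,"y":0,"z":0.01,"ax":0,"ay":0,"az":0,"jaw":-1},
  {"x":0,"y":0,"z":0.02,"ax":0,"ay":0,"az":0,"jaw":-1},
  {"x":0,"y":0,"z":0.0275,"ax":0,"ay":0,"az":0,"jaw":-1},
  {"x":0,"y":0,"z":0.0275,"ax":0,"ay":0,"az":0,"jaw":-1},
  {"x":0,"y":0,"z":0.0275,"ax":0,"ay":0,"az":0,"jaw":0.2},
  {"x":0,"y":0,"z":0.0275,"ax":0,"ay":0,"az":0,"jaw":0.5},
  {"x":0,"y":0,"z":0.0275,"ax":0,"ay":0,"az":0,"jaw":1},
  {"x":0,"y":0,"z":0.0275,"ax":0,"ay":0,"az":0,"jaw":1},
  {"x":0,"y":0,"z":-0.1,"ax":0,"ay":0,"az":0,"jaw":1},
  {"x":0,"y":0,"z":-0.25,"ax":0,"ay":0,"az":0,"jaw":1},
])

```text
time: 49.2
tool_pos: [575.3, 78.9, 156.4]
tcp_rot: [-3.141, 0.001, 0.718]
contact_force: [-0.2, -0.6, -0.3]
grip_width: 91.3
finger_force: 0.0
```

Emit:
send_rows([
  {"x":0,"y":0,"z":-0.1,"ax":0,"ay":0,"az":0,"jaw":1},
  {"x":0,"y":0,"z":-0.2,"ax":0,"ay":0,"az":0,"jaw":1},
  {"x":-0.08,"y":0.057,"z":-0.22,"ax":0,"ay":0,"az":0,"jaw":1},
  {"x":-0.18,"y":0.13,"z":-0.22,"ax":0,"ay":0,"az":0,"jaw":1},
  {"x":-0.3,"y":0.215,"z":-0.22,"ax":0,"ay":0,"az":0,"jaw":1},
  {"x":-0.42,"y":0.3,"z":-0.22,"ax":0,"ay":0,"az":0,"jaw":1},
  {"x":-0.54,"y":0.386,"z":-0.22,"ax":0,"ay":0,"az":0,"jaw":1},
  {"x":-0.66,"y":0.472,"z":-0.22,"ax":0,"ay":0,"az":0,"jaw":1},
  {"x":-0.78,"y":0.558,"z":-0.22,"ax":0,"ay":0,"az":0,"jaw":1},
  {"x":-0.9,"y":0.644,"z":-0.22,"ax":0,"ay":0,"az":0,"jaw":1},
])

```text
time: 50.45
tool_pos: [523.5, -138.4, 199.3]
tcp_rot: [-3.14, 0.001, 0.717]
contact_force: [0.6, 0.8, 0.1]
grip_width: 91.6
finger_force: 0.0
```

```bash
python3 -c "
from mk import *
o=bot.get_obs();print(o['tool_pos'],o['time'],go(480,-329.2,95.4,.7188,o))"
```

```text
[ 523.52922649 -138.36552028  199.30335239] 50.45 (array([-0.7909,  0.5765,  0.5196]), array([-0.0012,  0.0009, -0.0013]))
```

Emit:
send_rows([
  {"x":-0.14,"y":0.1,"z":0,"ax":0,"ay":0,"az":0,"jaw":1},
  {"x":-0.3,"y":0.215,"z":0,"ax":0,"ay":0,"az":0,"jaw":1},
  {"x":-0.46,"y":0.33,"z":0,"ax":0,"ay":0,"az":0,"jaw":1},
  {"x":-0.62,"y":0.445,"z":0,"ax":0,"ay":0,"az":0,"jaw":1},
  {"x":-0.74,"y":0.53,"z":0,"ax":0,"ay":0,"az":0,"jaw":1},
  {"x":-0.802,"y":0.574,"z":0.05,"ax":0,"ay":0,"az":0,"jaw":1},
  {"x":-0.802,"y":0.574,"z":0.16,"ax":0,"ay":0,"az":0,"jaw":1},
  {"x":-0.802,"y":0.574,"z":0.29,"ax":0,"ay":0,"az":0,"jaw":1},
  {"x":-0.802,"y":0.574,"z":0.42,"ax":0,"ay":0,"az":0,"jaw":1},
  {"x":-0.802,"y":0.574,"z":0.523,"ax":0,"ay":0,"az":0,"jaw":1},
])

```text
time: 51.7
tool_pos: [478.6, -327.6, 93.3]
tcp_rot: [-3.139, 0.0, 0.718]
contact_force: [0.2, -0.3, 0.3]
grip_width: 92.1
finger_force: 0.0
```

Emit:
send_rows([
  {"x":0,"y":0,"z":0,"ax":0,"ay":0,"az":0,"jaw":1},
  {"x":0,"y":0,"z":0,"ax":0,"ay":0,"az":0,"jaw":0.4},
  {"x":0,"y":0,"z":0,"ax":0,"ay":0,"az":0,"jaw":0.2},
  {"x":0,"y":0,"z":0,"ax":0,"ay":0,"az":0,"jaw":0},
  {"x":0,"y":0,"z":0,"ax":0,"ay":0,"az":0,"jaw":-1},
  {"x":0,"y":0,"z":0,"ax":0,"ay":0,"az":0,"jaw":-1},
  {"x":0,"y":0,"z":0,"ax":0,"ay":0,"az":0,"jaw":-1},
  {"x":0,"y":0,"z":0,"ax":0,"ay":0,"az":0,"jaw":-1},
  {"x":0,"y":0,"z":0,"ax":0,"ay":0,"az":0,"jaw":-1},
  {"x":0,"y":0,"z":0,"ax":0,"ay":0,"az":0,"jaw":-1},
])

```text
time: 52.95
tool_pos: [479.8, -328.7, 95.9]
tcp_rot: [3.141, -0.0, 0.718]
contact_force: [0.6, 0.4, 2.8]
grip_width: 51.4
finger_force: 30.0
```

Emit:
send_rows([
  {"x":0,"y":0,"z":-0.05,"ax":0,"ay":0,"az":0,"jaw":-1},
  {"x":0,"y":0,"z":-0.15,"ax":0,"ay":0,"az":0,"jaw":-1},
  {"x":0,"y":0,"z":-0.25,"ax":0,"ay":0,"az":0,"jaw":-1},
  {"x":0,"y":0,"z":-0.35,"ax":0,"ay":0,"az":0,"jaw":-1},
  {"x":0.05,"y":-0.036,"z":-0.42,"ax":0,"ay":0,"az":0,"jaw":-1},
  {"x":0.14,"y":-0.1,"z":-0.425,"ax":0,"ay":0,"az":0,"jaw":-1},
  {"x":0.26,"y":-0.185,"z":-0.425,"ax":0,"ay":0,"az":0,"jaw":-1},
  {"x":0.4,"y":-0.285,"z":-0.425,"ax":0,"ay":0,"az":0,"jaw":-1},
  {"x":0.54,"y":-0.385,"z":-0.425,"ax":0,"ay":0,"az":0,"jaw":-1},
  {"x":0.68,"y":-0.487,"z":-0.425,"ax":0,"ay":0,"az":0,"jaw":-1},
])

```text
time: 54.2
tool_pos: [517.5, -162.6, 179.6]
tcp_rot: [-3.139, 0.0, 0.719]
contact_force: [1.2, -0.2, -3.7]
grip_width: 51.5
finger_force: 30.0
```

Emit:
send_rows([
  {"x":0.14,"y":-0.1,"z":0,"ax":0,"ay":0,"az":0,"jaw":-1},
  {"x":0.28,"y":-0.2,"z":0,"ax":0,"ay":0,"az":0,"jaw":-1},
  {"x":0.42,"y":-0.3,"z":0,"ax":0,"ay":0,"az":0,"jaw":-1},
  {"x":0.54,"y":-0.385,"z":0,"ax":0,"ay":0,"az":0,"jaw":-1},
  {"x":0.64,"y":-0.46,"z":0,"ax":0,"ay":0,"az":0,"jaw":-1},
  {"x":0.697,"y":-0.5,"z":0.05,"ax":0,"ay":0,"az":0,"jaw":-1},
  {"x":0.697,"y":-0.5,"z":0.15,"ax":0,"ay":0,"az":0,"jaw":-1},
  {"x":0.697,"y":-0.5,"z":0.25,"ax":0,"ay":0,"az":0,"jaw":-1},
  {"x":0.697,"y":-0.5,"z":0.32,"ax":0,"ay":0,"az":0,"jaw":-1},
  {"x":0.697,"y":-0.5,"z":0.37,"ax":0,"ay":0,"az":0,"jaw":-1},
])

```text
time: 55.45
tool_pos: [556.6, 1.5, 105.4]
tcp_rot: [-3.141, 0.001, 0.718]
contact_force: [0.7, 0.9, -3.0]
grip_width: 51.7
finger_force: 30.0
```

Emit:
send_rows([
  {"x":0.001,"y":0.003,"z":0.01,"ax":0,"ay":0,"az":0,"jaw":-1},
  {"x":0.001,"y":0.003,"z":0.02,"ax":0,"ay":0,"az":0,"jaw":-1},
  {"x":0.001,"y":0.003,"z":0.0275,"ax":0,"ay":0,"az":0,"jaw":-1},
  {"x":0.001,"y":0.003,"z":0.0275,"ax":0,"ay":0,"az":0,"jaw":-1},
  {"x":0.001,"y":0.003,"z":0.0275,"ax":0,"ay":0,"az":0,"jaw":0.2},
  {"x":0.001,"y":0.003,"z":0.0275,"ax":0,"ay":0,"az":0,"jaw":0.5},
  {"x":0.001,"y":0.003,"z":0.0275,"ax":0,"ay":0,"az":0,"jaw":1},
  {"x":0.001,"y":0.003,"z":0.0275,"ax":0,"ay":0,"az":0,"jaw":1},
  {"x":0.001,"y":0.003,"z":-0.1,"ax":0,"ay":0,"az":0,"jaw":1},
  {"x":0.001,"y":0.003,"z":-0.25,"ax":0,"ay":0,"az":0,"jaw":1},
])

```text
time: 56.7
tool_pos: [557.3, 1.1, 156.8]
tcp_rot: [-3.14, 0.001, 0.718]
contact_force: [-0.1, -1.3, 0.2]
grip_width: 91.6
finger_force: 0.0
```

Emit:
send_rows([
  {"x":0,"y":0,"z":-0.1,"ax":0,"ay":0,"az":0,"jaw":1},
  {"x":0,"y":0,"z":-0.2,"ax":0,"ay":0,"az":0,"jaw":1},
  {"x":-0.05,"y":0.056,"z":-0.22,"ax":0,"ay":0,"az":0,"jaw":1},
  {"x":-0.12,"y":0.135,"z":-0.22,"ax":0,"ay":0,"az":0,"jaw":1},
  {"x":-0.2,"y":0.225,"z":-0.22,"ax":0,"ay":0,"az":0,"jaw":1},
  {"x":-0.28,"y":0.315,"z":-0.22,"ax":0,"ay":0,"az":0,"jaw":1},
  {"x":-0.36,"y":0.405,"z":-0.22,"ax":0,"ay":0,"az":0,"jaw":1},
  {"x":-0.44,"y":0.495,"z":-0.22,"ax":0,"ay":0,"az":0,"jaw":1},
  {"x":-0.51,"y":0.573,"z":-0.22,"ax":0,"ay":0,"az":0,"jaw":1},
  {"x":-0.57,"y":0.64,"z":-0.22,"ax":0,"ay":0,"az":0,"jaw":1},
])

```text
time: 57.95
tool_pos: [555.7, -171.8, 200.1]
tcp_rot: [-3.141, 0.0, 0.718]
contact_force: [-0.1, 0.1, 1.0]
grip_width: 91.7
finger_force: 0.0
```

```bash
python3 -c "
from mk import *
o=bot.get_obs();print(o['tool_pos'],o['time'],go(554.5,-321,95.4,.7188,o))"
```

```text
[ 555.72804012 -171.8030115   200.06518972] 57.95 (array([-0.495 ,  0.5584,  0.5231]), array([-0.0007,  0.0003, -0.0012]))
```

Emit:
send_rows([
  {"x":-0.1,"y":0.11,"z":0,"ax":0,"ay":0,"az":0,"jaw":1},
  {"x":-0.2,"y":0.225,"z":0,"ax":0,"ay":0,"az":0,"jaw":1},
  {"x":-0.3,"y":0.337,"z":0,"ax":0,"ay":0,"az":0,"jaw":1},
  {"x":-0.4,"y":0.45,"z":0,"ax":0,"ay":0,"az":0,"jaw":1},
  {"x":-0.47,"y":0.53,"z":0,"ax":0,"ay":0,"az":0,"jaw":1},
  {"x":-0.499,"y":0.56,"z":0.05,"ax":0,"ay":0,"az":0,"jaw":1},
  {"x":-0.499,"y":0.56,"z":0.16,"ax":0,"ay":0,"az":0,"jaw":1},
  {"x":-0.499,"y":0.56,"z":0.29,"ax":0,"ay":0,"az":0,"jaw":1},
  {"x":-0.499,"y":0.56,"z":0.42,"ax":0,"ay":0,"az":0,"jaw":1},
  {"x":-0.499,"y":0.56,"z":0.523,"ax":0,"ay":0,"az":0,"jaw":1},
])

```text
time: 59.2
tool_pos: [554.2, -319.1, 94.1]
tcp_rot: [-3.139, 0.0, 0.719]
contact_force: [0.3, 0.1, 0.4]
grip_width: 91.9
finger_force: 0.0
```

Emit:
send_rows([
  {"x":0,"y":0,"z":0,"ax":0,"ay":0,"az":0,"jaw":1},
  {"x":0,"y":0,"z":0,"ax":0,"ay":0,"az":0,"jaw":0.4},
  {"x":0,"y":0,"z":0,"ax":0,"ay":0,"az":0,"jaw":0.2},
  {"x":0,"y":0,"z":0,"ax":0,"ay":0,"az":0,"jaw":0},
  {"x":0,"y":0,"z":0,"ax":0,"ay":0,"az":0,"jaw":-1},
  {"x":0,"y":0,"z":0,"ax":0,"ay":0,"az":0,"jaw":-1},
  {"x":0,"y":0,"z":0,"ax":0,"ay":0,"az":0,"jaw":-1},
  {"x":0,"y":0,"z":0,"ax":0,"ay":0,"az":0,"jaw":-1},
  {"x":0,"y":0,"z":0,"ax":0,"ay":0,"az":0,"jaw":-1},
  {"x":0,"y":0,"z":0,"ax":0,"ay":0,"az":0,"jaw":-1},
])

```text
time: 60.45
tool_pos: [554.8, -320.5, 96.2]
tcp_rot: [3.141, -0.0, 0.718]
contact_force: [0.3, -0.6, 3.5]
grip_width: 51.4
finger_force: 30.0
```

Emit:
send_rows([
  {"x":0,"y":0,"z":-0.05,"ax":0,"ay":0,"az":0,"jaw":-1},
  {"x":0,"y":0,"z":-0.15,"ax":0,"ay":0,"az":0,"jaw":-1},
  {"x":0,"y":0,"z":-0.25,"ax":0,"ay":0,"az":0,"jaw":-1},
  {"x":0,"y":0,"z":-0.35,"ax":0,"ay":0,"az":0,"jaw":-1},
  {"x":0.03,"y":-0.04,"z":-0.42,"ax":0,"ay":0,"az":0,"jaw":-1},
  {"x":0.09,"y":-0.12,"z":-0.425,"ax":0,"ay":0,"az":0,"jaw":-1},
  {"x":0.17,"y":-0.22,"z":-0.425,"ax":0,"ay":0,"az":0,"jaw":-1},
  {"x":0.25,"y":-0.325,"z":-0.425,"ax":0,"ay":0,"az":0,"jaw":-1},
  {"x":0.325,"y":-0.425,"z":-0.425,"ax":0,"ay":0,"az":0,"jaw":-1},
  {"x":0.4,"y":-0.525,"z":-0.425,"ax":0,"ay":0,"az":0,"jaw":-1},
])

```text
time: 61.7
tool_pos: [545.3, -186.6, 180.6]
tcp_rot: [-3.141, 0.0, 0.719]
contact_force: [-0.2, 0.4, -2.9]
grip_width: 52.0
finger_force: 30.0
```

Emit:
send_rows([
  {"x":0.08,"y":-0.1,"z":0,"ax":0,"ay":0,"az":0,"jaw":-1},
  {"x":0.16,"y":-0.2,"z":0,"ax":0,"ay":0,"az":0,"jaw":-1},
  {"x":0.23,"y":-0.3,"z":0,"ax":0,"ay":0,"az":0,"jaw":-1},
  {"x":0.29,"y":-0.38,"z":0,"ax":0,"ay":0,"az":0,"jaw":-1},
  {"x":0.33,"y":-0.43,"z":0,"ax":0,"ay":0,"az":0,"jaw":-1},
  {"x":0.344,"y":-0.447,"z":0.05,"ax":0,"ay":0,"az":0,"jaw":-1},
  {"x":0.344,"y":-0.447,"z":0.15,"ax":0,"ay":0,"az":0,"jaw":-1},
  {"x":0.344,"y":-0.447,"z":0.25,"ax":0,"ay":0,"az":0,"jaw":-1},
  {"x":0.344,"y":-0.447,"z":0.33,"ax":0,"ay":0,"az":0,"jaw":-1},
  {"x":0.344,"y":-0.447,"z":0.37,"ax":0,"ay":0,"az":0,"jaw":-1},
])

```text
time: 62.95
tool_pos: [538.2, -76.4, 105.5]
tcp_rot: [-3.14, 0.001, 0.717]
contact_force: [-0.1, 0.2, -2.8]
grip_width: 51.7
finger_force: 30.0
```

Emit:
send_rows([
  {"x":0,"y":0.002,"z":0.008,"ax":0,"ay":0,"az":0,"jaw":-1},
  {"x":0,"y":0.002,"z":0.016,"ax":0,"ay":0,"az":0,"jaw":-1},
  {"x":0,"y":0.002,"z":0.023,"ax":0,"ay":0,"az":0,"jaw":-1},
  {"x":0,"y":0.002,"z":0.024,"ax":0,"ay":0,"az":0,"jaw":-1},
  {"x":0,"y":0.002,"z":0.024,"ax":0,"ay":0,"az":0,"jaw":0.2},
  {"x":0,"y":0.002,"z":0.024,"ax":0,"ay":0,"az":0,"jaw":0.5},
  {"x":0,"y":0.002,"z":0.024,"ax":0,"ay":0,"az":0,"jaw":1},
  {"x":0,"y":0.002,"z":0.024,"ax":0,"ay":0,"az":0,"jaw":1},
  {"x":0,"y":0.002,"z":-0.1,"ax":0,"ay":0,"az":0,"jaw":1},
  {"x":0,"y":0.002,"z":-0.25,"ax":0,"ay":0,"az":0,"jaw":1},
])

```text
time: 64.2
tool_pos: [538.6, -76.3, 157.1]
tcp_rot: [-3.14, 0.001, 0.718]
contact_force: [1.1, 0.1, -0.3]
grip_width: 91.5
finger_force: 0.0
```

Emit:
send_rows([
  {"x":0,"y":0,"z":-0.1,"ax":0,"ay":0,"az":0,"jaw":1},
  {"x":0,"y":0,"z":-0.2,"ax":0,"ay":0,"az":0,"jaw":1},
  {"x":-0.08,"y":0.08,"z":-0.25,"ax":0,"ay":0,"az":0,"jaw":1},
  {"x":-0.18,"y":0.18,"z":-0.25,"ax":0,"ay":0,"az":0,"jaw":1},
  {"x":-0.28,"y":0.28,"z":-0.25,"ax":0,"ay":0,"az":0,"jaw":1},
  {"x":-0.38,"y":0.38,"z":-0.25,"ax":0,"ay":0,"az":0,"jaw":1},
  {"x":-0.48,"y":0.48,"z":-0.25,"ax":0,"ay":0,"az":0,"jaw":1},
  {"x":-0.58,"y":0.58,"z":-0.25,"ax":0,"ay":0,"az":0,"jaw":1},
  {"x":-0.66,"y":0.66,"z":-0.25,"ax":0,"ay":0,"az":0,"jaw":1},
  {"x":-0.7,"y":0.7,"z":-0.25,"ax":0,"ay":0,"az":0,"jaw":1},
])

```text
time: 65.45
tool_pos: [525.5, -275.0, 206.9]
tcp_rot: [-3.141, -0.0, 0.717]
contact_force: [-0.1, 0.6, 0.4]
grip_width: 91.7
finger_force: 0.0
```

```bash
python3 -c "
from mk import *
o=bot.get_obs();print(o['tool_pos'],o['time'])
c=cam('top');p,d=bot.capture('top');im=p[:,:,::-1].copy();a=cv2.resize(im[130:310,85:360],None,fx=2.9,fy=2.9,interpolation=cv2.INTER_CUBIC);cv2.imwrite('pics/s4.png',a)
h=cv2.cvtColor(im,cv2.COLOR_BGR2HSV);P=cloud(c,d);H=h[...,0].astype(int);H=np.where(H>170,H-180,H)
for n,lo,hi in(('yellow',20,35),('blue',100,125),('red',-8,8)):
    m=(P[...,2]>140)&(P[...,2]<156)&(H>=lo)&(H<=hi)&(h[...,1]>120);m[:130]=0;m[250:]=0;m[:,:205]=0;m[:,360:]=0
    v,u=np.nonzero(m);cc,r=cv2.minEnclosingCircle(np.c_[u,v].astype(np.float32));print(n,at_z(c,[cc],148)[0],P[m][:,2].mean())
"
```

```text
[ 525.54764986 -274.987562    206.86056954] 65.45
yellow [575.46642664  77.59308817 148.        ] 147.1808119207665
blue [ 5.56029818e+02 -2.73397357e-01  1.48000000e+02] 147.17881055914748
red [538.68592158 -77.75707373 148.        ] 147.37538824616868
```

View pics/s4.png

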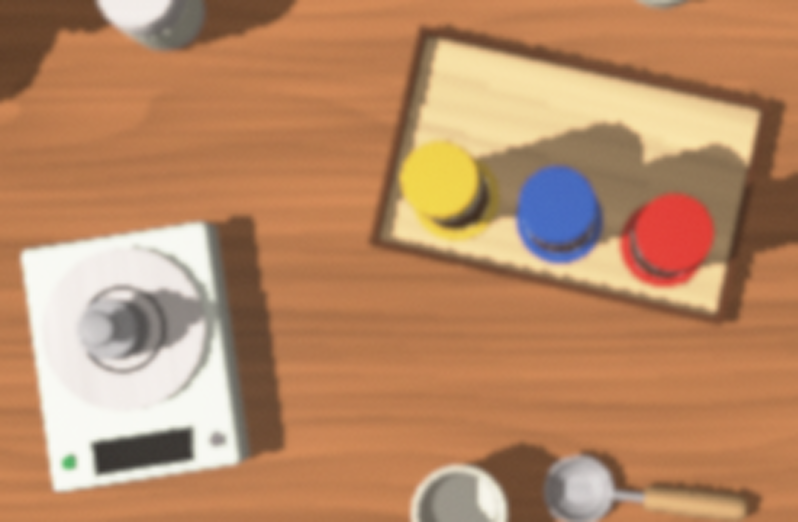

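The final view shows the weight in the pan circle at crop (122,328). The jars stand on their own marks, with lids at (440,181), (558,204) and (674,232), all within about 0.6 mm of where they started in the same camera.

```bash
python3 -c "
from plant import bot
print(bot.close_job())"
```

```text
the job is handed in; nothing more can be done
None
```

The job is done and handed in at about 65 s: the weight stands upright in the middle of the scale's pan, and all three jars are back in the rack, upright on their own colour marks.

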